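# Turn the face-down phone over and set it in its stand

## Robot

A 7-joint arm with a two-finger parallel gripper is mounted at the origin on a cart in front of the work surface, level with it; the furniture and walls round the work are solid. World frame = base frame: x ahead of the robot, y to its left, z up, the work surface at z = 0. Lengths are in m, angles in rad, forces in N, time in s.
With the tool pointing down it reaches from about 0.35 to 0.775 m from the base axis. Payload 3.1 kg.
Tool frame: the origin (TCP) lies at the very end of the fingers, on their centre line; the grasp point (between the pads) lies 19 mm behind it (arm.hold_point_z is the distance from the TCP to the grasp point, in m); z points along the fingers, y is the line along which they close (so a half turn about z gives the same grasp; the last joint's range is limited). The gripper opens to 85 mm and grips with 20 to 120 N. Pads are 22 mm wide; open, the fingers measure 114 mm over their backs; the gripper's body (76 mm by 85 mm) begins 54 mm behind the grasp point. The pads swing forward as they close: fully open they stand 13 mm farther back than shut.
Start: joints at [1.222, 0.311, 0.014, 1.512, -0.004, 1.319, -0.027], TCP at [0.166, -0.524, 0.231] pointing down, gripper open.
Joint ranges: [-2.7, 2.7], [-0.3, 1.91], [-1.27, 1.3], [0.12, 2.57], [-1.44, 4.58], [0.2, 2.03], [-3.05, 3.05]. Speed limits (rad/s): [2.79, 2.79, 3.14, 3.14, 3.14, 3.14, 3.14].

## Interface

Orientations are given as a 3x3 rotation matrix whose columns are the frame's x, y, z axes.
In Python, from rig import arm gives the robot as it stands.
- The arm moves only by the shell command python3 jog.py 'ROWS' [FORCE]. ROWS is one flat JSON list of numbers that holds 1 to 5 rows one after another, with no inner brackets; each row has 5 numbers: the opening from 0.0 (shut) to 1.0 (fully open), then dx, dy, dz in m, then a turn about the tool's z in rad; each row is the pose to reach, as a shift and turn from the pose commanded when the command began, along the tool's axes at that moment; what a row does not reach only later rows make up. A row lasts 1/10 s, in which the tool goes at most 0.05 m and 0.15 rad, less where a joint would pass 70% of its speed; a pose out of reach is approached as far as the arm can. The fingers move at their own pace and stop on an object; FORCE is the grip in N (left out, the last holds). Time passes only in rows, so rows that do not move let the fingers close. It prints the time, the measured TCP pose, the force, the opening and the grip force at its end. Input that does not fit is refused with a message, and nothing moves.
- arm.observe(): the state, without advancing time (a new reading comes with each control period).
- arm.camera(name): name is "side" or "top" or "wrist"; returns a dict with "frame" (400x640x3 uint8, red, green, blue), "intrinsics" (3x3 intrinsics, pixels), "extrinsics" (4x4, takes a point from camera to world coordinates). Camera axes: x right, y up, looking along -z (the intrinsics and any distortion apply to the point x, -y, -z); pixel columns grow to the right and rows downward; lengths in m; the calibration is good to about 2 mm. A picture is of the moment at which its call begins. There is no depth.
- arm.sign_off(): hands the job in; it is judged then, once.
The state is a dict: "clock": time; "q": joint angles; "joint_velocities": joint speeds; "tau": joint torques, N m; "ee_pos": TCP position; "tool_rot": TCP orientation; "contact_force": force on the tool from outside, world axes, zero at the start; "ft_torque": the same for the moment, N m; "finger_gap": opening from 0.0 (shut) to 1.0 (fully open); "grip_force": force on a finger pad.
Only numpy, scipy, OpenCV 4.12 (cv2) and the standard library are available. Lean on these libraries where they do the work, as an engineer would, in place of code of your own. Each camera call takes 0.05 s, during which the arm holds its last target. There are 200 camera calls.

## Task

The phone lies screen-down between the rims of the raised wooden tray, where nobody can get hold of it: push it endwise until about a third of its length sticks out past the tray's open end, still lying flat. Then take it by the end that sticks out, turn it over and set it upright (portrait, either end up) in the middle of the phone stand, bottom end down on the ledge, back against the rest and screen facing out, and let go. Do not let the phone fall onto the desk, and leave the masking tape and the note pad where they are.

Things in the scene. Friction and masses are not known exactly. Their poses are not given: they have to be found in the camera images.
- phone: Smartphone 150 x 72 x 9 mm, about 0.18 kg (+-35 %), dark screen, light blue back. Origin: centre of its BACK face; x along its length, y its width, z out of the screen. It starts screen down on the tray's deck (back on top, origin 79 mm above the desk), lengthwise in the tray within 3 degrees, not overhanging, with at least 40 mm free between it and the closed end for a fingertip.
- tray: Fixed raised wooden tray, 230 x 100 mm, on four thin legs. Origin on the desk under its centre; y along its length to the OPEN end (robot's left), z up. Deck 6 mm thick, top at z = 70 mm. A rim 6 mm thick, rising 13 mm above the deck, runs along both long sides (inner faces at x = -44, +44 mm) and the closed end (inner face y = -109 mm). The deck is too narrow for fingers beside the phone.
- tray_edge (a point): Middle of the tray's open edge (no rim), on the deck's top: at (0, 115, 70) mm in the tray's frame, axes as the tray's. The space under the deck is open; the nearest legs stand 65 mm in from this edge.
- stand: Fixed aluminium phone stand on a 92 x 74 mm foot. Origin on the desk; its front faces its own -x (about toward the robot), y across, z up. The rest is a plate 56 mm wide and 90 mm long that leans back 30 degrees from vertical, rising along (0.5, 0, 0.866). A seated phone has its origin at (17.5, 0, 79) mm and its screen along (-0.866, 0, 0.5); its upper 60 mm stands free above the rest.
- stand_seat (a point): Middle of the inner corner of the stand where the rest's front face meets the ledge: at (-20, 0, 14) mm in the stand's frame, axes as the stand's. The ledge is square to the rest and 16 mm deep out to a lip 60 mm wide that rises 10 mm above the ledge; the phone's bottom end goes in between, open at both sides.
- masking_tape: Roll of masking tape lying on the desk, 88 mm across, 24 mm high; bystander. Origin: centre of underside.
- note_pad: Yellow sticky-note block 76 x 76 x 25 mm on the desk; bystander. Origin: centre of underside.

How it is judged:
By the outcome, as a careful person would: the job done as asked, in the order asked, and still so for the second after the job is handed in, with the robot touching nothing.
It also fails if it takes over 51 s, if anything falls off the work surface, if the arm or the gripper's body presses on something with over 40 N, if the wrist force passes 120 N, or if a joint passes its speed limit or range.

## Working session

There is one attempt and no reset: what is moved stays moved. The work goes in short steps, Python scripts to look and compute and a shell command to move; the robot and the scene stay as the last step left them, time stands still between calls to the robot, and variables do not carry over. Pictures are saved under pics/ and viewed, at most 10 in all, crops included, and the job is handed in when it is done.

```bash
ls; mkdir -p pics; python3 - <<'E'
from rig import arm
import cv2,numpy as np
np.set_printoptions(precision=4,suppress=True)
for n in["top","side"]:
    c=arm.camera(n);cv2.imwrite(f"pics/{n}0.png",c["frame"][:,:,::-1]);print(n,c["intrinsics"],c["extrinsics"],[k for k in c])
s=arm.observe();print(s["clock"],s["ee_pos"],s["tool_rot"],arm.hold_point_z)
E
```

```text
jog.py
pics
rig.py
top [[372.3782   0.     324.0775]
 [  0.     372.3782 208.4558]
 [  0.       0.       1.    ]] [[ 0.0014  0.9937 -0.1121  0.355 ]
 [-0.9999  0.0002 -0.0107  0.2939]
 [-0.0106  0.1122  0.9936  0.9226]
 [ 0.      0.      0.      1.    ]] ['frame', 'intrinsics', 'extrinsics']
side [[372.0175   0.     316.3664]
 [  0.     372.0175 194.6254]
 [  0.       0.       1.    ]] [[-0.9814  0.1137 -0.1546  0.3373]
 [-0.1918 -0.5543  0.8099  0.9704]
 [ 0.0064  0.8245  0.5658  0.5741]
 [ 0.      0.      0.      1.    ]] ['frame', 'intrinsics', 'extrinsics']
0.1 [ 0.1659 -0.5237  0.2303] [[ 0.9533  0.3021 -0.0007]
 [ 0.3021 -0.9533  0.002 ]
 [-0.0001 -0.0021 -1.    ]] 0.0187
```

View pics/top0.png

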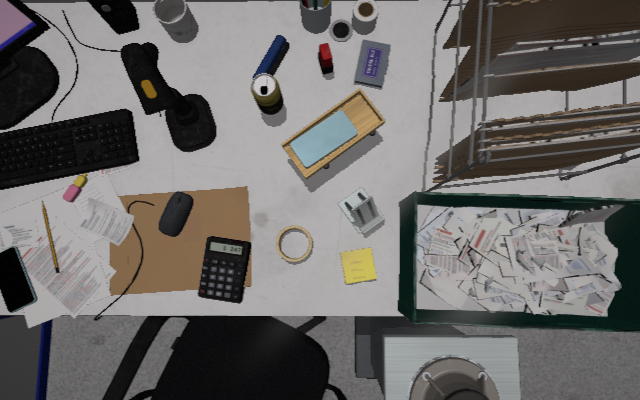

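View pics/side0.png

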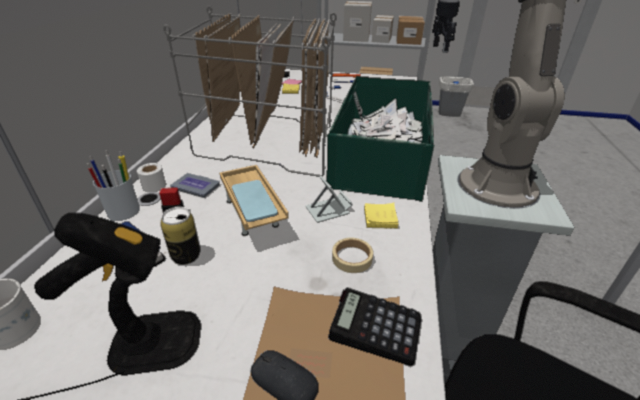

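The top view shows the blue phone near (323,138) in the tray. The tray's open end is lower left (~(295,165)) and its closed end upper right (~(372,100)). The stand is at ~(362,210), the tape at (294,244) and the pad at (358,266). The side view agrees: phone (253,200), stand (328,202).

```bash
cat > h.py <<'E'
import numpy as np,cv2
np.set_printoptions(precision=4,suppress=True)
def ray(c,p):
    K,E=c["intrinsics"],c["extrinsics"]
    d=np.linalg.inv(K)@np.r_[p,1.];return E[:3,3],E[:3,:3]@(d*[1,-1,-1])
def plane(c,p,z):
    o,d=ray(c,p);return o+d*(z-o[2])/d[2]
def tri(cs,ps):
    A=np.zeros((3,3));b=np.zeros(3)
    for c,p in zip(cs,ps):
        o,d=ray(c,p);d=d/np.linalg.norm(d);M=np.eye(3)-np.outer(d,d);A+=M;b+=M@o
    x=np.linalg.solve(A,b);return x
def blob(f,lo,hi,roi=None):
    h=cv2.cvtColor(f,cv2.COLOR_RGB2HSV);m=cv2.inRange(h,np.array(lo),np.array(hi))
    if roi:
        k=np.zeros_like(m);x0,y0,x1,y1=roi;k[y0:y1,x0:x1]=255;m&=k
    cs,_=cv2.findContours(m,cv2.RETR_EXTERNAL,cv2.CHAIN_APPROX_NONE)
    return max(cs,key=cv2.contourArea)
def quad(ct):
    h=cv2.convexHull(ct)
    for e in np.arange(1,20,.5):
        a=cv2.approxPolyDP(h,e,True)
        if len(a)<=4:return a[:,0].astype(float)
BLUE=((90,50,90),(110,160,255))
E
python3 - <<'E'
from rig import arm
from h import *
T=arm.camera("top");S=arm.camera("side")
bt=blob(T["frame"],*BLUE,roi=(270,80,400,190));bs=blob(S["frame"],*BLUE,roi=(210,160,300,240))
print(T["frame"][138,323],cv2.contourArea(bt),cv2.contourArea(bs))
cen=lambda b:(lambda m:np.array([m["m10"]/m["m00"],m["m01"]/m["m00"]]))(cv2.moments(b))
print("tri phone",tri((T,S),(cen(bt),cen(bs))))
P=np.array([plane(T,p,.079)[:2] for p in bt[:,0]]);r=cv2.minAreaRect((P*1000).astype(np.float32));print(r,cv2.boxPoints(r))
print("S",cv2.minAreaRect((np.array([plane(S,p,.079)[:2] for p in bs[:,0]])*1000).astype(np.float32)))
a=np.hstack([cv2.resize(T["frame"][80:190,270:400],None,fx=3,fy=4,interpolation=2),cv2.resize(T["frame"][175:285,330:400],None,fx=4,fy=4,interpolation=2)])
cv2.imwrite("pics/c1.png",a[:,:,::-1]);print(a.shape)
a=cv2.resize(S["frame"][155:245,210:360],None,fx=5,fy=5,interpolation=2);cv2.imwrite("pics/c2.png",a[:,:,::-1])
E
```

```text
[137 164 174] 1761.0 141.0
tri phone [0.6077 0.3037 0.0594]
((614.6007690429688, 304.76434326171875), (69.94461822509766, 146.5318145751953), 34.50917434692383) [[544.2744 345.3249]
 [627.2903 224.5775]
 [684.9271 264.2038]
 [601.9113 384.9512]]
S ((600.9750366210938, 325.4650573730469), (66.53153991699219, 105.85462188720703), 34.93771743774414)
(440, 670, 3)
```

View pics/c1.png

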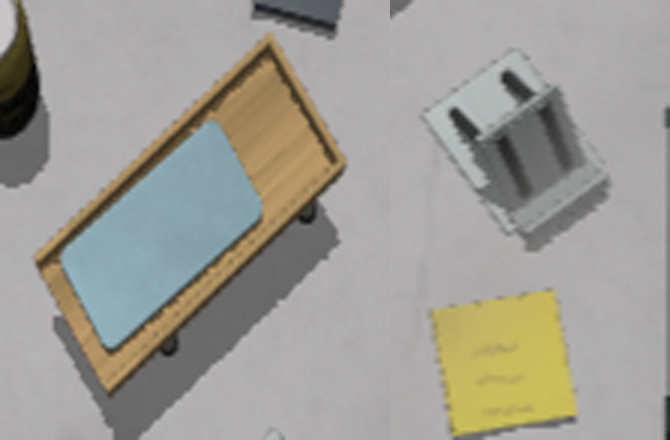

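View pics/c2.png

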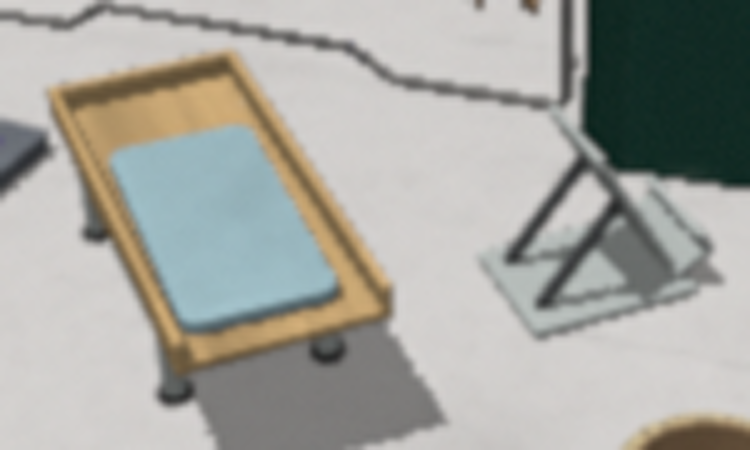

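Both crops show the tray's outline and the stand clearly. In full top pixels, the tray's open corners are ~(282.7,145.5) and (306.7,178), and the closed ones ~(360,89.3) and (385.3,120). The stand's rest top edge runs (350,209.5)–(372.5,196.3).

```bash
python3 - <<'E'
from rig import arm
from h import *
T=arm.camera("top");S=arm.camera("side")
def proj(c,X):
    E=c["extrinsics"];p=E[:3,:3].T@(X-E[:3,3]);q=c["intrinsics"]@(p*[1,-1,-1]);return q[:2]/q[2]
print("tray rim top corners @.083");[print(plane(T,p,.083)) for p in[(282.7,145.5),(306.7,178),(360,89.3),(385.3,120)]]
# side crop: /5 +(210,155)
f=lambda u,v:(210+u/5,155+v/5)
print("tri tray corners");[print(tri((T,S),(a,b))) for a,b in[((282.7,145.5),f(180,345)),((306.7,178),f(388,288)),((360,89.3),f(55,92)),((385.3,120),f(232,55))]]
# S order: open/left?; phone corners
print("stand");
for n,a in dict(back1=(338,203.8),back2=(360.5,187),front1=(384.5,219.5),front2=(361.3,233.8)).items():print(n,plane(T,a,.006))
for n,a in dict(top1=(350,209.5),top2=(372.5,196.3)).items():print(n,plane(T,a,.092))
print("tri rest top",tri((T,S),((372.5,196.3),f(552,108))),tri((T,S),((350,209.5),f(605,160))))
print("rack post top: side (332,16)")
for z in(.2,.25,.3,.35,.4,.45):
    X=plane(S,(332,16),z);print(z,X,proj(T,X))
print("rack base",plane(S,(320,165),0),"bin",[(z,plane(S,(432,82),z),plane(S,(350,80),z),plane(S,(330,138),z)) for z in(.1,.2)])
cv2.imwrite("pics/rack.png",cv2.resize(T["frame"][0:330,390:640],None,fx=2,fy=1.8)[:,:,::-1])
W=arm.camera("wrist");E=W["extrinsics"];s=arm.observe();print("wrist in tool",s["tool_rot"].T@(E[:3,3]-s["ee_pos"]),s["tool_rot"].T@E[:3,:3],W["intrinsics"])
E
```

```text
tray rim top corners @.083
[0.5964 0.399  0.083 ]
[0.5199 0.3429 0.083 ]
[0.7317 0.2189 0.083 ]
[0.6569 0.1608 0.083 ]
tri tray corners
[0.5969 0.3994 0.0796]
[0.5208 0.3432 0.0793]
[0.7308 0.2184 0.0807]
[0.6566 0.1597 0.0779]
stand
back1 [0.47   0.2693 0.006 ]
back2 [0.5122 0.2132 0.006 ]
front1 [0.431  0.1549 0.006 ]
front2 [0.3958 0.2123 0.006 ]
top1 [0.4464 0.2448 0.092 ]
top2 [0.4762 0.194  0.092 ]
tri rest top [0.4763 0.1934 0.0871] [0.4435 0.2447 0.0939]
rack post top: side (332,16)
0.2 [ 0.7076 -1.4208  0.2   ] [1192.0284   72.895 ]
0.25 [ 0.6581 -1.1012  0.25  ] [1083.9992   86.2508]
0.3 [ 0.6086 -0.7817  0.3   ] [958.3594 101.7838]
0.35 [ 0.5592 -0.4621  0.35  ] [810.4205 120.0736]
0.4 [ 0.5097 -0.1426  0.4   ] [633.668  141.9256]
0.45 [0.4602 0.177  0.45  ] [418.7757 168.493 ]
rack base [ 0.5141 -0.0123  0.    ] bin [(0.1, array([ 0.1621, -0.595 ,  0.1   ]), array([ 0.491 , -0.5503,  0.1   ]), array([ 0.4837, -0.0007,  0.1   ])), (0.2, array([ 0.1991, -0.2648,  0.2   ]), array([ 0.4586, -0.2296,  0.2   ]), array([0.4528, 0.2041, 0.2   ]))]
wrist in tool [ 0.0705  0.0004 -0.1434] [[-0.0005  0.9601  0.2798]
 [ 1.      0.0004  0.0001]
 [ 0.      0.2798 -0.9601]] [[287.4827   0.     314.9415]
 [  0.     287.4827 192.7437]
 [  0.       0.       1.    ]]
```

View pics/rack.png

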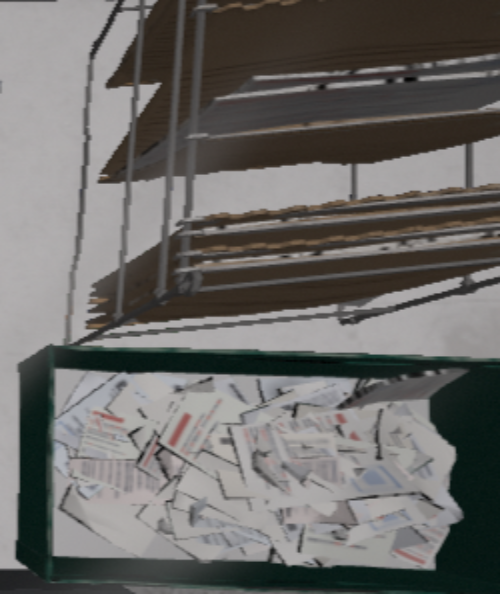

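The rack's near post stands at about (0.50, 0.00) and is ~0.26 m high. I'll pass in front of it, raised, turning toward the tray's direction on the way.

```bash
python3 jog.py '[0,0,0,-0.05,-0.1,0,0,0,-0.1,-0.2,0,0.03,-0.04,-0.1,-0.3,0,0.06,-0.08,-0.1,-0.4,0,0.09,-0.12,-0.1,-0.5]'
cat > d.py <<'E'
# usage: d.py x y z yawdeg -> tool-frame shift & turn to reach it
import sys
from rig import arm
from h import *
s=arm.observe();R=s["tool_rot"];t=np.array([float(a) for a in sys.argv[1:4]])
yaw=np.arctan2(R[1,0],R[0,0])
g=np.radians(float(sys.argv[4])) if len(sys.argv)>4 else yaw
print("t",s["clock"],"d",R.T@(t-s["ee_pos"]),"turn",-((g-yaw+np.pi)%(2*np.pi)-np.pi),"q",s["q"],"tilt",R[:,2],"yaw",np.degrees(yaw))
E
python3 d.py 0.36 0 0.33 126.9
```

```text
clock: 0.85
ee_pos: [0.2164, -0.3814, 0.3318]
tool_rot: [[0.689, 0.724, 0.001], [0.724, -0.689, -0.001], [-0.0, 0.002, -1.0]]
contact_force: [1.6, 0.1, 0.4]
finger_gap: 0.143
grip_force: 0.0
t 0.85 d [ 0.3753 -0.1589  0.0015] turn -1.404555942600508 q [ 1.1372  0.0476 -0.1272  1.5851  0.0058  1.5077  0.2493] tilt [ 0.001  -0.0012 -1.    ] yaw 46.4248723989718
```

```bash
python3 jog.py '[0,0.045,-0.019,0,-0.12,0,0.09,-0.038,0,-0.24,0,0.135,-0.057,0,-0.36,0,0.18,-0.076,0,-0.48,0,0.225,-0.095,0,-0.6]'
python3 d.py 0.38 0.1 0.33 126.9
```

```text
clock: 1.35
ee_pos: [0.303, -0.1525, 0.3315]
tool_rot: [[0.159, 0.987, 0.001], [0.987, -0.159, -0.001], [-0.001, 0.001, -1.0]]
contact_force: [1.1, -1.1, -0.2]
finger_gap: -0.004
grip_force: 0.0
t 1.35 d [0.2616 0.0359 0.0013] turn -0.8033236030645181 q [ 0.8935 -0.1677 -0.3949  1.7738 -0.0637  1.5217  0.3473] tilt [ 0.0008 -0.0012 -1.    ] yaw 80.87294796116052
```

```bash
python3 jog.py '[0,0.05,0.005,0,-0.15,0,0.1,0.012,0,-0.3,0,0.15,0.02,0,-0.45,0,0.2,0.028,0,-0.6,0,0.25,0.036,0,-0.75]'
python3 - <<'E'
from rig import arm
from h import *
c=arm.camera("wrist");cv2.imwrite("pics/w1.png",c["frame"][:,:,::-1])
np.savez("w1.npz",**c)
def proj(c,X):
    E=c["extrinsics"];p=E[:3,:3].T@(np.array(X)-E[:3,3]);q=c["intrinsics"]@(p*[1,-1,-1]);return q[:2]/q[2]
print(proj(c,(.44,.205,0)),proj(c,(.62,.28,.08)))
E
python3 d.py 0.47 0.16 0.3 126.9
```

```text
clock: 1.85
ee_pos: [0.3784, 0.0856, 0.3317]
tool_rot: [[-0.558, 0.83, 0.002], [0.83, 0.558, -0.001], [-0.002, 0.001, -1.0]]
contact_force: [1.0, -0.5, 0.1]
finger_gap: -0.0
grip_force: 0.0
[389.0433 112.3155] [541.8185 142.106 ]
t 1.9 d [0.0004 0.1108 0.033 ] turn -0.033664601683976336 q [ 0.5712 -0.0529 -0.8013  1.6684 -0.0452  1.5039  0.3836] tilt [ 0.0044  0.0084 -1.    ] yaw 124.97116040451917
```

View pics/w1.png

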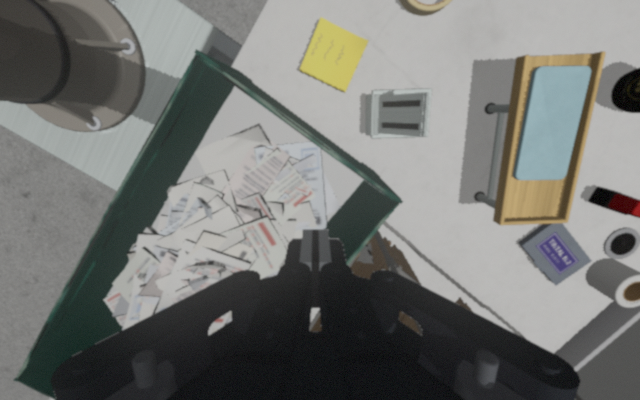

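The wrist view shows the stand at about (400,113), the tray at ~(550,140) with the phone, the pad at (333,55), and the bin below. I'll move on and take a second wrist view for triangulation.

```bash
python3 jog.py '[0,0,0.045,0,-0.03,0,0,0.09,0,-0.03,0,0,0.14,0,-0.03,0,0,0.14,0,-0.03,0,0,0.14,0,-0.03]'
python3 - <<'E'
from rig import arm
from h import *
c=arm.camera("wrist")
np.savez("w2.npz",**c)
a=np.load("w1.npz")["frame"];b=c["frame"]
f=lambda im,x,y,w,h,k:cv2.resize(im[y:y+h,x:x+w],None,fx=k,fy=k,interpolation=2)
def proj(c,X):
    E=c["extrinsics"];p=E[:3,:3].T@(np.array(X)-E[:3,3]);q=c["intrinsics"]@(p*[1,-1,-1]);return q[:2]/q[2]
u,v=proj(c,(.45,.21,.03)).astype(int);x,y=u-45,max(v-50,0);print("crop2 org",x,y)
o=np.zeros((500,800,3),np.uint8);o[:500,:400]=f(a,355,65,80,100,5);o[:500,400:]=f(b,x,y,80,100,5)
cv2.imwrite("pics/s12.png",o[:,:,::-1]);print(arm.observe()["tool_rot"])
E
python3 d.py 0.673 0.218 0.12 126.9
```

```text
clock: 2.4
ee_pos: [0.4949, 0.1616, 0.3294]
tool_rot: [[-0.579, 0.815, -0.005], [0.815, 0.579, 0.001], [0.004, -0.003, -1.0]]
contact_force: [-1.0, 0.3, 0.3]
finger_gap: 0.001
grip_force: 0.0
crop2 org 265 63
[[-0.5782  0.8159 -0.002 ]
 [ 0.8159  0.5782  0.0001]
 [ 0.0012 -0.0016 -1.    ]]
t 2.45 d [-0.0571  0.179   0.2104] turn -0.027506231441348117 q [ 0.3133  0.3303 -0.9064  1.3655  0.257   1.5696  0.0498] tilt [-0.002   0.0001 -1.    ] yaw 125.32400902810073
```

View pics/s12.png

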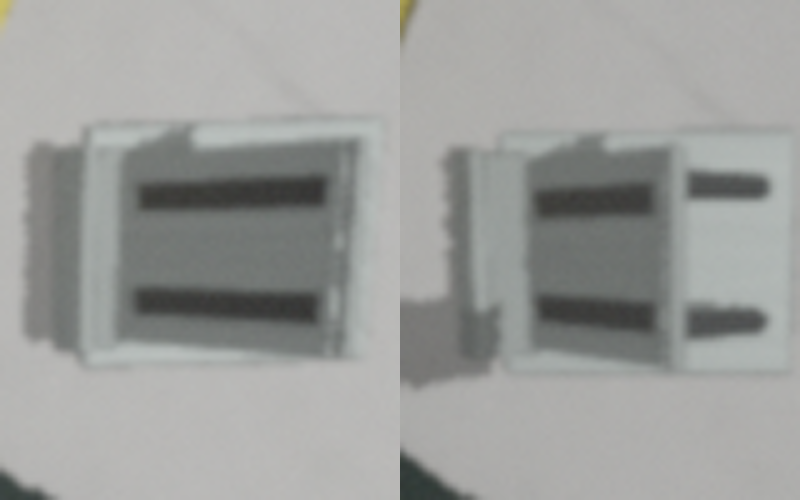

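In view 2 the rest's top edge is at x≈670 (y 147–366). The foot corners are (503,132), (790,128), (790,372) and (505,372), and the lip's outer edge is at x≈470. View 1 shows the same foot at (88..380, 122..365).

```bash
python3 - <<'E'
from h import *
A=dict(np.load("w1.npz"));B=dict(np.load("w2.npz"))
T=None
a=lambda u,v:(355+u/5,65+v/5)
b=lambda u,v:(265+(u-400)/5,63+v/5)
F={"FL":((88,125),(503,132)),"BL":((380,122),(790,128)),"FR":((88,365),(505,372)),"restL":((335,143),(670,147)),"restR":((327,355),(670,366))}
for k,(p,q) in F.items():
    print(k,tri((A,B),(a(*p),b(*q))), "A",plane(A,a(*p),.092 if "rest" in k else .005)[:2],"B",plane(B,b(*q),.092 if "rest" in k else .005)[:2])
print("BR",plane(B,b(790,372),.005)[:2])
print("lip",plane(B,b(470,150),.031)[:2],plane(B,b(470,358),.031)[:2])
L,R_=plane(B,b(670,147),.092),plane(B,b(670,366),.092)
print("rest dir",np.degrees(np.arctan2(*( (L-R_)[1::-1])))-90, np.linalg.norm(L-R_),"mid",(L+R_)/2)
C=[plane(B,b(*p),.005) for p in((503,132),(790,128),(790,372),(505,372))]
x=((C[1]+C[2])-(C[0]+C[3]))[:2];y=((C[0]+C[1])-(C[2]+C[3]))[:2]
print("foot yaw",np.degrees(np.arctan2(x[1],x[0])),np.degrees(np.arctan2(y[1],y[0]))-90,"size",np.linalg.norm(x)/2,np.linalg.norm(y)/2,"cen",np.mean(C,0))
# phone & tray in wrist views
for n,c in(("A",A),("B",B)):
    bl=blob(c["frame"],*BLUE,roi=(330,20,640,300));P=np.array([plane(c,p,.079)[:2]*1000 for p in bl[:,0]],np.float32);print(n,cv2.minAreaRect(P),blob and cv2.contourArea(bl))
m=[(lambda m:(m["m10"]/m["m00"],m["m01"]/m["m00"]))(cv2.moments(blob(c["frame"],*BLUE,roi=(330,20,640,300)))) for c in(A,B)];print("phone tri",tri((A,B),m))
for n,c in(("B",B),("A",A)):
    w=blob(c["frame"],(8,80,90),(24,255,255),roi=(400,20,640,330));h=cv2.minAreaRect(np.array([plane(c,p,.083)[:2]*1000 for p in w[:,0]],np.float32));print("tray",n,h,cv2.contourArea(w))
E
```

```text
FL [0.3979 0.2169 0.0015] A [0.3974 0.2164] B [0.3984 0.2168]
BL [0.47   0.2674 0.0086] A [0.4716 0.2673] B [0.4696 0.2687]
FR [0.4396 0.1578 0.0138] A [0.4415 0.158 ] B [0.4393 0.1567]
restL [0.4448 0.2388 0.0757] A [0.4407 0.2344] B [0.4448 0.2384]
restR [0.4769 0.1938 0.081 ] A [0.473  0.1925] B [0.4763 0.1945]
BR [0.5139 0.2096]
lip [0.3963 0.2072] [0.4291 0.1575]
rest dir 35.57840169109244 0.0540887800777453 mid [0.4606 0.2165 0.092 ]
foot yaw 35.72638556032273 35.58231986888231 size 0.08983582213325295 0.07326939806301871 cen [0.4553 0.213  0.005 ]
A ((550.8654174804688, 331.8784484863281), (1.9322690963745117, 14.421490669250488), 30.846471786499023) 5.5
B ((838.4705200195312, 411.2119445800781), (1.3171751499176025, 4.337618827819824), 51.90843200683594) 0.5
phone tri [0.2302 0.0782 0.6889]
tray B ((627.3280029296875, 279.37384033203125), (101.14056396484375, 228.06524658203125), 36.427001953125) 4855.5
tray A ((627.17333984375, 279.4259948730469), (101.18621063232422, 228.2084503173828), 36.18967056274414) 4533.5
```

```bash
python3 d.py 0.6734 0.2165 0.13 126.3; python3 jog.py '[0,-0.015,0.045,0.02,-0.017,0,-0.03,0.09,0.06,-0.017,0,-0.045,0.135,0.1,-0.017,0,-0.058,0.179,0.15,-0.017,0,-0.058,0.179,0.18,-0.017]'; python3 d.py 0.6734 0.2165 0.0745 126.3
```

```text
t 2.45 d [-0.0586  0.1784  0.2004] turn -0.017034255929381903 q [ 0.3133  0.3303 -0.9064  1.3655  0.257   1.5696  0.0498] tilt [-0.002   0.0001 -1.    ] yaw 125.32400902810073
clock: 2.95
ee_pos: [0.6698, 0.2137, 0.1701]
tool_rot: [[-0.589, 0.808, 0.008], [0.808, 0.589, 0.001], [-0.004, 0.007, -1.0]]
contact_force: [0.3, -0.7, 0.0]
finger_gap: -0.0
grip_force: 0.0
t 2.95 d [0.0005 0.0039 0.0956] turn -0.003467589277349248 q [ 0.0458  0.7782 -0.7752  1.0972  0.5218  1.4424 -0.0029] tilt [ 0.0077  0.0007 -1.    ] yaw 126.10132176932308
```

```bash
python3 jog.py '[0,0,0,0,0,0,0,0,0.03,0,0,0,0,0.05,0,0,0,0,0.05,0]'; python3 d.py 0.6734 0.2165 0.0745 126.3
```

```text
clock: 3.35
ee_pos: [0.6655, 0.2119, 0.118]
tool_rot: [[-0.591, 0.807, -0.001], [0.807, 0.591, -0.003], [-0.002, -0.003, -1.0]]
contact_force: [-0.6, 0.5, -0.6]
finger_gap: -0.002
grip_force: 0.0
t 3.35 d [-0.0009  0.0092  0.0435] turn -0.0016879259578073125 q [ 0.0558  0.811  -0.7622  1.1766  0.5408  1.3523 -0.025 ] tilt [-0.0012 -0.0032 -1.    ] yaw 126.20328896648707
```

```bash
python3 jog.py '[0,0,0.009,0,0,0,0,0.009,0.02,0,0,0,0.009,0.043,0,0,0,0.009,0.043,0]'; python3 d.py 0.6734 0.2165 0.0745 126.3
```

```text
clock: 3.75
ee_pos: [0.6732, 0.218, 0.0751]
tool_rot: [[-0.591, 0.807, -0.001], [0.807, 0.591, -0.002], [-0.001, -0.002, -1.0]]
contact_force: [-0.9, -0.5, -1.1]
finger_gap: 0.003
grip_force: 0.0
t 3.75 d [-0.0013 -0.0008  0.0006] turn -0.0012665414694525978 q [ 0.0408  0.8627 -0.7434  1.1916  0.5663  1.2906 -0.0411] tilt [-0.0009 -0.0025 -1.    ] yaw 126.22743251922208
```

```bash
python3 jog.py '[0,0.012,0,0,0,0,0.022,0,0,0,0,0.032,0,0,0,0,0.042,0,0,0,0,0.052,0,0,0]'; python3 jog.py '[0,0.008,0,0,0,0,0.014,0,0,0,0,0.018,0,0,0,0,0.018,0,0,0]';python3 - <<'E'
from rig import arm
from h import *
T=arm.camera("top");s=arm.observe()
u=np.array([np.cos(np.radians(126.3)),np.sin(np.radians(126.3))]);v=np.array([u[1],-u[0]]);c=np.array([.6272,.2794])
b=blob(T["frame"],*BLUE,roi=(250,80,400,220));P=np.array([plane(T,p,.079)[:2] for p in b[:,0]])-c
print("u range",(P@u).min(),(P@u).max(),"v",(P@v).min(),(P@v).max(),cv2.minAreaRect((P*1000).astype(np.float32)))
print("tip u",(s["ee_pos"][:2]-c)@u,(s["ee_pos"][:2]-c)@v,s["ee_pos"])
E
```

```text
clock: 4.25
ee_pos: [0.646, 0.2614, 0.0775]
tool_rot: [[-0.59, 0.807, 0.007], [0.807, 0.59, -0.001], [-0.005, 0.005, -1.0]]
contact_force: [3.1, -3.2, 7.1]
finger_gap: -0.001
grip_force: 4.1
clock: 4.65
ee_pos: [0.6345, 0.2772, 0.0775]
tool_rot: [[-0.591, 0.806, 0.006], [0.806, 0.591, 0.0], [-0.003, 0.005, -1.0]]
contact_force: [1.9, -2.7, 6.3]
finger_gap: -0.001
grip_force: 3.4
u range 0.004229062136741403 0.1519854021485746 v -0.030811335909799335 0.04004397159160146 ((-42.56395721435547, 65.59538269042969), (70.19017791748047, 147.44204711914062), 35.71104049682617)
tip u -0.006187058262723113 0.004595638790844793 [0.6346 0.2771 0.0775]
```

```bash
python3 jog.py '[0,0.006,0,0,0,0,0.01,0,0,0,0,0.0125,0,0,0,0,0.0125,0,0,0]';cat > ph.py <<'E'
from rig import arm
from h import *
T=arm.camera("top");s=arm.observe()
u=np.array([np.cos(np.radians(126.3)),np.sin(np.radians(126.3))]);v=np.array([u[1],-u[0]]);c=np.array([.6272,.2794])
b=blob(T["frame"],*BLUE,roi=(250,80,400,220));P=np.array([plane(T,p,.079)[:2] for p in b[:,0]])-c
print("u range",(P@u).min(),(P@u).max(),"v",(P@v).min(),(P@v).max(),cv2.minAreaRect((P*1000).astype(np.float32)))
print("tip u",(s["ee_pos"][:2]-c)@u,(s["ee_pos"][:2]-c)@v,s["ee_pos"],s["contact_force"])
E
python3 ph.py
```

```text
clock: 5.1
ee_pos: [0.6276, 0.2867, 0.0775]
tool_rot: [[-0.591, 0.807, 0.007], [0.807, 0.591, -0.0], [-0.004, 0.005, -1.0]]
contact_force: [2.2, -3.5, 6.5]
finger_gap: -0.001
grip_force: 3.7
u range 0.016015412098273018 0.1638551255113538 v -0.030984434770102362 0.04001281177208121 ((-49.68079376220703, 74.9706039428711), (70.157958984375, 147.36956787109375), 35.611331939697266)
tip u 0.005589950992205504 0.004602405460393239 [0.6276 0.2866 0.0775] [ 2.5761 -4.1324  6.8698]
```

```bash
python3 jog.py '[0,-0.01,0,0,0,0,-0.01,0,-0.04,0,0.3,-0.01,0,-0.07,0,1,0.03,0,-0.07,0.01,1,0.07,0,-0.07,0.01]'; python3 jog.py '[1,0.04,0,0,0,1,0.07,0,0,0,1,0.07,0,0,0,1,0.07,0,0,0]'; python3 d.py 0.545 0.399 0.047 125.6;python3 -c "
from rig import arm;print(arm.hold_point_z)";python3 ph.py
```

```text
clock: 5.65
ee_pos: [0.5843, 0.3435, 0.1458]
tool_rot: [[-0.58, 0.814, 0.002], [0.814, 0.58, 0.002], [0.001, 0.002, -1.0]]
contact_force: [-0.5, 1.3, 0.0]
finger_gap: 0.503
grip_force: 0.0
clock: 6.05
ee_pos: [0.5414, 0.4013, 0.1443]
tool_rot: [[-0.586, 0.81, -0.001], [0.81, 0.586, -0.0], [0.0, -0.001, -1.0]]
contact_force: [0.7, -0.7, -0.6]
finger_gap: 1.002
grip_force: 0.0
t 6.05 d [-0.004   0.0017  0.0973] turn 0.0053733544149490164 q [-0.2367  0.7459 -0.788   1.2334  0.5136  1.3612 -0.363 ] tilt [-0.0008 -0.     -1.    ] yaw 125.90787052980457
0.0187
u range 0.11167173772378751 0.1298838701423175 v -0.030259390311930874 0.00010069830880456283 ((-84.70503997802734, 89.2369155883789), (31.42052459716797, 16.383617401123047), 44.71034622192383)
tip u 0.1466063423909647 0.0032937343616299165 [0.5431 0.3995 0.1441] [ 0.5016  0.1772 -0.0259]
```

```bash
python3 - <<'E'
from rig import arm
from h import *
u=np.array([np.cos(np.radians(126.3)),np.sin(np.radians(126.3))]);v=np.array([u[1],-u[0]]);c=np.array([.6272,.2794])
for n in("wrist","side"):
    W=arm.camera(n);cv2.imwrite(f"pics/g_{n}.png",W["frame"][:,:,::-1])
    b=blob(W["frame"],*BLUE) if n=="wrist" else blob(W["frame"],*BLUE,roi=(200,150,300,260))
    P=np.array([plane(W,p,.079)[:2] for p in b[:,0]])-c
    print(n,cv2.contourArea(b),"u",(P@u).min(),(P@u).max(),"v",(P@v).min(),(P@v).max(),cv2.minAreaRect((P*1000).astype(np.float32)))
E
```

```text
wrist 18.0 u 0.14431953170142692 0.15468499271779199 v -0.0012572839257796486 0.011016690716208507 ((-84.77693939208984, 123.72956085205078), (14.95047378540039, 6.6117024421691895), 89.50020599365234)
side 21.5 u 0.10436753966982189 0.1472857124854956 v -0.028031106863788017 -0.013109025649300454 ((-91.30750274658203, 89.19993591308594), (14.492469787597656, 42.8364143371582), 34.74802017211914)
```

View pics/g_wrist.png

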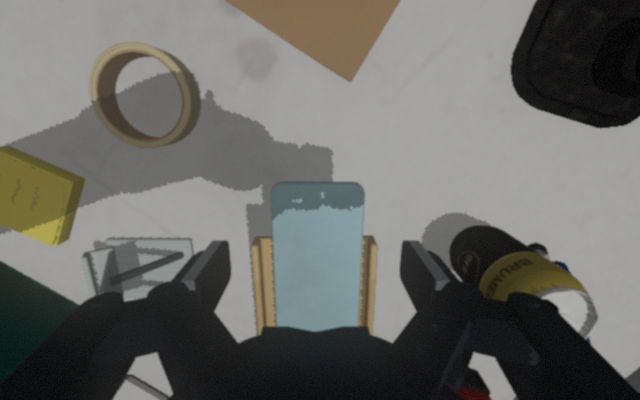

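The wrist view shows the phone protruding between the open fingers: end edge at row 183, sides at columns 272 and 364, tray edge at row ~237.

```bash
python3 - <<'E'
from rig import arm
from h import *
W=arm.camera("wrist");s=arm.observe();R=s["tool_rot"]
for p in((318,182.5),(272,215),(364,215),(254,237),(377,237)):
    z=.083 if p[1]==237 else .079
    print(p,R.T@(plane(W,p,z)-s["ee_pos"]))
E
python3 jog.py '[1,0,0,0.04,0,1,0,0,0.08,0,1,0,0,0.097,0.005,1,0,0,0.097,0.005]'; python3 d.py 0.545 0.399 0.047 125.6
```

```text
(318, 182.5) [0.0181 0.0015 0.065 ]
(272, 215) [-0.0078 -0.034   0.065 ]
(364, 215) [-0.0078  0.0372  0.065 ]
(254, 237) [-0.0245 -0.0481  0.061 ]
(377, 237) [-0.0245  0.0474  0.061 ]
clock: 6.65
ee_pos: [0.5422, 0.3969, 0.0438]
tool_rot: [[-0.578, 0.816, -0.005], [0.816, 0.578, -0.005], [-0.001, -0.007, -1.0]]
contact_force: [-0.1, -0.1, -0.3]
finger_gap: 1.002
grip_force: 0.0
t 6.65 d [ 0.0001  0.0035 -0.0033] turn -0.004869283121507806 q [-0.2385  0.8328 -0.743   1.3435  0.5696  1.1887 -0.4141] tilt [-0.005 -0.005 -1.   ] yaw 125.32101062788331
```

```bash
python3 jog.py '[1,0,0.003,-0.003,0,0.5,0,0.003,-0.003,0,0.5,0,0.003,-0.003,0,0.5,0,0.003,-0.003,0,0.5,0,0.003,-0.003,0]' 20; python3 d.py 0.545 0.399 0.047 125.6; python3 - <<'E'
from rig import arm
from h import *
W=arm.camera("wrist");a=W["frame"][100:400,120:520]
S=arm.camera("side");b=cv2.resize(S["frame"][150:250,200:330],(390,300))
cv2.imwrite("pics/g2.png",np.hstack([a,b])[:,:,::-1])
E
```

```text
clock: 7.15
ee_pos: [0.5469, 0.4036, 0.0528]
tool_rot: [[-0.58, 0.815, 0.004], [0.815, 0.58, 0.004], [0.001, 0.006, -1.0]]
contact_force: [2.6, 2.1, 6.5]
finger_gap: 0.843
grip_force: 24.8
t 7.15 d [-0.0027 -0.0042  0.0058] turn -0.003086755910308714 q [-0.243   0.8294 -0.7475  1.325   0.5689  1.1964 -0.4103] tilt [ 0.0041  0.0042 -1.    ] yaw 125.42314191395225
```

View pics/g2.png

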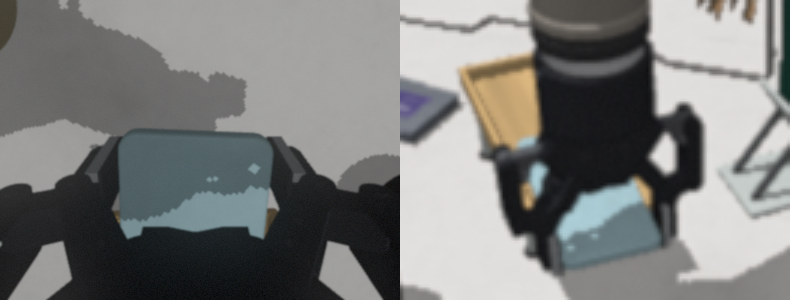

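The grip holds (gap 0.84 ≈ 72 mm) with the phone's end squarely between the pads. Next is a small lift to see whether the phone pivots in the pads.

```bash
python3 jog.py '[0.5,0,0,-0.01,0,0.5,0,0,-0.02,0,0.5,0,0,-0.03,0,0.5,0,0,-0.04,0,0.5,0,0,-0.05,0]' 20; python3 jog.py '[0.5,0,0,0,0,0.5,0,0,0,0]'; python3 - <<'E'
from rig import arm
from h import *
W=arm.camera("wrist");a=W["frame"][100:400,120:520]
S=arm.camera("side");b=cv2.resize(S["frame"][120:250,200:370],(392,300))
cv2.imwrite("pics/g3.png",np.hstack([a,b])[:,:,::-1])
E
```

```text
clock: 7.75
ee_pos: [0.5453, 0.4013, 0.101]
tool_rot: [[-0.579, 0.815, -0.0], [0.815, 0.579, -0.001], [-0.0, -0.001, -1.0]]
contact_force: [-0.8, -0.1, -1.6]
finger_gap: 0.84
grip_force: 23.7
clock: 7.95
ee_pos: [0.5455, 0.4016, 0.1006]
tool_rot: [[-0.579, 0.815, 0.0], [0.815, 0.579, 0.0], [-0.0, 0.0, -1.0]]
contact_force: [0.2, -0.2, -1.5]
finger_gap: 0.841
grip_force: 23.7
```

View pics/g3.png

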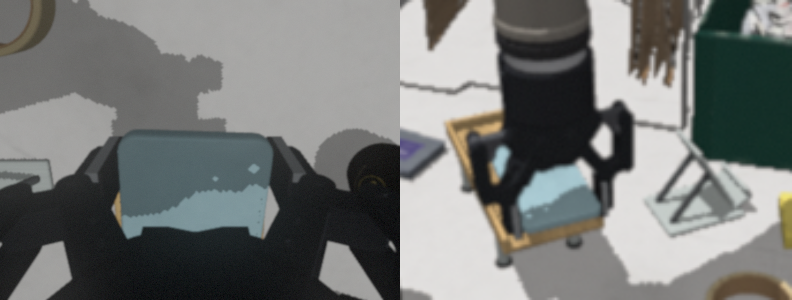

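The phone lifts rigidly with the pads: its wrist image hasn't changed, so 20 N is too stiff to let it pivot. I'll set it back on the deck and try a softer grip by commanding an opening just below contact.

```bash
python3 jog.py '[0.5,0,0,0.02,0,0.5,0,0,0.04,0,0.5,0,0,0.047,0,0.5,0,0,0.05,0,0.84,0,0,0.05,0]';python3 jog.py '[0.835,0,0,0,0,0.835,0,0,0,0,0.835,0,0,0,0]'; python3 jog.py '[0.825,0,0,0,0,0.825,0,0,0,0,0.825,0,0,0,0]'
```

```text
clock: 8.55
ee_pos: [0.5449, 0.4013, 0.051]
tool_rot: [[-0.579, 0.815, -0.001], [0.815, 0.579, -0.001], [-0.0, -0.002, -1.0]]
contact_force: [-1.5, -1.1, 1.6]
finger_gap: 0.836
grip_force: 22.8
clock: 8.85
ee_pos: [0.5455, 0.4018, 0.0509]
tool_rot: [[-0.579, 0.815, 0.0], [0.815, 0.579, 0.0], [0.0, 0.0, -1.0]]
contact_force: [-1.9, -1.4, 2.7]
finger_gap: 0.838
grip_force: 23.1
clock: 9.15
ee_pos: [0.5454, 0.4018, 0.0507]
tool_rot: [[-0.58, 0.815, 0.0], [0.815, 0.58, 0.0], [0.0, 0.0, -1.0]]
contact_force: [-2.6, -0.6, 4.0]
finger_gap: 0.837
grip_force: 23.3
```

The grip force stays at ~20 N whatever opening I command, so I'll turn the phone by levering it. I'll regrip a little deeper for a longer stub and press the stub down on the closed-end rim from outside to start the tilt. Then I'll finish the swing with the far end braced in the tray's closed corner.

```bash
python3 jog.py '[1,0,0,0,0,1,0,0,0,0,1,0,0,0,0,1,-0.011,0,0.002,0,0.5,-0.011,0,0.002,0]' 20;python3 jog.py '[0.5,0,0,0,0,0.5,0,0,0,0,0.5,0,0,0,0]'; python3 jog.py '[0.5,0,0,-0.03,0,0.5,0,0,-0.07,0,0.5,0,0,-0.11,0,0.5,-0.02,0,-0.13,0,0.5,-0.04,0,-0.13,0]'; python3 - <<'E'
from rig import arm
from h import *
u=np.array([np.cos(np.radians(126.3)),np.sin(np.radians(126.3))]);v=np.array([u[1],-u[0]]);c=np.array([.6272,.2794])
def toW(a,b):return c+a*u+b*v
print(arm.observe()["ee_pos"], "target above", toW(-.137,0), toW(-.2,0))
# wrist: phone end relative to tool
W=arm.camera("wrist");h=cv2.cvtColor(W["frame"],cv2.COLOR_RGB2HSV)
m=cv2.inRange(h,(88,40,40),(112,190,255));print([(r,np.flatnonzero(m[r,230:420]).min()+230 if m[r,230:420].any() else 0,np.flatnonzero(m[r,230:420]).max()+230 if m[r,230:420].any() else 0) for r in range(190,340,8)])
s=arm.observe();R=s["tool_rot"]
for r in(210,220,230,240):print(r,R.T@(plane(W,(317,r),s["ee_pos"][2]+.028)-s["ee_pos"]))
E
python3 d.py 0.7083 0.169 0.18 126.3
```

```text
clock: 9.65
ee_pos: [0.554, 0.3898, 0.0475]
tool_rot: [[-0.577, 0.817, 0.001], [0.817, 0.577, -0.003], [-0.003, -0.001, -1.0]]
contact_force: [0.4, 0.3, -1.3]
finger_gap: 0.857
grip_force: 0.0
clock: 9.95
ee_pos: [0.5515, 0.3926, 0.048]
tool_rot: [[-0.58, 0.815, -0.001], [0.815, 0.58, -0.0], [0.0, -0.001, -1.0]]
contact_force: [0.3, 0.2, -1.2]
finger_gap: 0.836
grip_force: 24.7
clock: 10.45
ee_pos: [0.5753, 0.3635, 0.1834]
tool_rot: [[-0.582, 0.813, 0.006], [0.813, 0.582, 0.007], [0.002, 0.008, -1.0]]
contact_force: [0.1, 0.2, -2.5]
finger_gap: 0.838
grip_force: 24.7
[0.5753 0.3635 0.1834] target above [0.7083 0.169 ] [0.7456 0.1182]
[(190, 0, 0), (198, 0, 0), (206, 0, 0), (214, np.int64(240), np.int64(390)), (222, np.int64(234), np.int64(396)), (230, np.int64(233), np.int64(398)), (238, np.int64(233), np.int64(398)), (246, np.int64(233), np.int64(397)), (254, np.int64(233), np.int64(396)), (262, np.int64(234), np.int64(397)), (270, np.int64(234), np.int64(395)), (278, np.int64(235), np.int64(398)), (286, np.int64(235), np.int64(396)), (294, np.int64(236), np.int64(411)), (302, np.int64(239), np.int64(391)), (310, np.int64(240), np.int64(390)), (318, np.int64(240), np.int64(389)), (326, np.int64(240), np.int64(391)), (334, np.int64(244), np.int64(387))]
210 [ 0.0361  0.0006 -0.0282]
220 [ 0.0314  0.0006 -0.0281]
230 [ 0.0267  0.0007 -0.0281]
240 [ 0.0218  0.0007 -0.0281]
t 10.5 d [-0.2278 -0.0026  0.0016] turn -0.020120207222829922 q [-0.1675  0.7288 -0.7895  1.1628  0.5028  1.4326 -0.2726] tilt [ 0.0062 -0.0009 -1.    ] yaw 125.14719704320322
```

```bash
python3 jog.py '[0.5,-0.04,0,0,-0.02,0.5,-0.08,0,0,-0.02,0.5,-0.12,0,0,-0.02,0.5,-0.16,0,0,-0.02,0.5,-0.2,0,0,-0.02]'; python3 jog.py '[0.5,0,0,0,0,0.5,0,0,0,0]'; python3 d.py 0.708 0.1685 0.07 126.3
```

```text
clock: 11.0
ee_pos: [0.6909, 0.1962, 0.1773]
tool_rot: [[-0.596, 0.803, -0.002], [0.803, 0.596, 0.0], [0.001, -0.001, -1.0]]
contact_force: [-0.1, -0.0, -1.3]
finger_gap: 0.838
grip_force: 24.7
clock: 11.2
ee_pos: [0.6912, 0.1955, 0.1768]
tool_rot: [[-0.593, 0.805, -0.002], [0.805, 0.593, -0.0], [0.001, -0.002, -1.0]]
contact_force: [0.3, 1.3, -1.5]
finger_gap: 0.84
grip_force: 24.7
t 11.2 d [-0.0318 -0.0022  0.1068] turn 0.0013457939076237935 q [ 0.0485  0.8129 -0.7663  1.0099  0.5286  1.4953  0.0537] tilt [-0.0022 -0.0003 -1.    ] yaw 126.37710831100127
```

Next I'll bring the stub down near the rim; contact is expected at TCP z ≈ 0.061.

```bash
python3 jog.py '[0.5,-0.032,-0.002,0,0,0.5,-0.032,-0.002,0.035,0,0.5,-0.032,-0.002,0.07,0,0.5,-0.032,-0.002,0.107,0,0.5,-0.032,-0.002,0.107,0]'; python3 d.py 0.708 0.1685 0.065 126.3; python3 jog.py '[0.5,0,0,0,0,0.5,0,0,0.005,0,0.5,0,0,0.01,0]';python3 d.py 0.708 0.1685 0.06 126.3;
```

```text
clock: 11.7
ee_pos: [0.7025, 0.1704, 0.0638]
tool_rot: [[-0.599, 0.8, -0.014], [0.801, 0.599, -0.004], [0.005, -0.014, -1.0]]
contact_force: [-0.9, -0.5, -2.7]
finger_gap: 0.836
grip_force: 24.9
t 11.7 d [-0.0049  0.0033 -0.0013] turn 0.00894857366259938 q [ 0.0917  0.9097 -0.7334  1.1253  0.5751  1.3168  0.0586] tilt [-0.014  -0.0038 -0.9999] yaw 126.81271550352888
clock: 12.0
ee_pos: [0.7099, 0.1716, 0.0643]
tool_rot: [[-0.596, 0.803, 0.005], [0.803, 0.596, 0.002], [-0.001, 0.005, -1.0]]
contact_force: [-0.9, -0.0, -2.3]
finger_gap: 0.835
grip_force: 25.0
t 12.0 d [-0.0013 -0.0034  0.0043] turn 0.004717295689470102 q [ 0.093   0.9099 -0.7339  1.1235  0.5809  1.2994  0.0547] tilt [ 0.0049  0.0022 -1.    ] yaw 126.57028113372189
```

```bash
for i in 1; do python3 jog.py '[0.5,0,0,0.004,0,0.5,0,0,0.008,0,0.5,0,0,0.012,0,0.5,0,0,0.016,0]'; done; cat > tilt.py <<'E'
from rig import arm
from h import *
W=arm.camera("wrist");h=cv2.cvtColor(W["frame"],cv2.COLOR_RGB2HSV)
m=cv2.inRange(h,(88,40,40),(112,190,255))[:,200:440]
# stub's end: rows with wide blue band; its width tells its height
for r in range(150,330,8):
    x=np.flatnonzero(m[r]);
    if len(x)>60:print(r,x.min()+200,x.max()+200,len(x),end=" | ")
s=arm.observe();print(s["ee_pos"],s["contact_force"])
E
python3 tilt.py
```

```text
clock: 12.4
ee_pos: [0.7097, 0.1709, 0.0479]
tool_rot: [[-0.595, 0.804, 0.004], [0.804, 0.595, 0.002], [-0.001, 0.004, -1.0]]
contact_force: [-1.0, 0.2, 7.2]
finger_gap: 0.838
grip_force: 28.6
230 231 399 144 | 238 227 403 176 | 246 224 406 183 | 254 226 404 179 | 262 228 401 174 | 270 231 399 169 | 278 234 397 164 | 286 236 394 159 | 294 241 394 151 | 302 244 385 142 | 310 247 382 136 | 318 250 379 130 | 326 253 376 124 | [0.7097 0.171  0.0472] [0.8169 0.3006 6.3513]
```

The lever works: the stub's image now widens toward its end, for about 30° of tilt at only 7 N. Next I'll lift clear and carry the phone back over the tray, then brace the far end in the closed corner.

```bash
python3 jog.py '[0.5,0,0,-0.03,0,0.5,0,0,-0.07,0,0.5,0,0,-0.11,0,0.5,0.02,0,-0.13,0,0.5,0.06,0,-0.13,0]'; python3 jog.py '[0.5,0.04,0,0,0,0.5,0.07,0,0,0,0.5,0.09,0,0,0,0.5,0.09,0,0,0]';  python3 tilt.py; python3 - <<'E'
from rig import arm
from h import *
u=np.array([np.cos(np.radians(126.3)),np.sin(np.radians(126.3))]);v=np.array([u[1],-u[0]]);c=np.array([.6272,.2794])
p=arm.observe()["ee_pos"][:2]-c;print("u,v",p@u,p@v)
S=arm.camera("side");h=cv2.cvtColor(S["frame"],cv2.COLOR_RGB2HSV)
E
```

```text
clock: 12.95
ee_pos: [0.6762, 0.2163, 0.1791]
tool_rot: [[-0.589, 0.808, 0.008], [0.808, 0.589, 0.001], [-0.004, 0.007, -1.0]]
contact_force: [0.9, 1.4, -1.8]
finger_gap: 0.838
grip_force: 28.0
clock: 13.35
ee_pos: [0.6132, 0.297, 0.1748]
tool_rot: [[-0.604, 0.797, -0.005], [0.797, 0.604, 0.003], [0.005, -0.002, -1.0]]
contact_force: [-0.5, 0.7, -1.8]
finger_gap: 0.838
grip_force: 28.0
230 235 400 148 | 238 227 403 173 | 246 225 406 181 | 254 225 405 180 | 262 228 402 175 | 270 231 399 169 | 278 234 396 163 | 286 236 394 159 | 294 242 388 147 | 302 230 391 145 | 310 247 383 137 | 318 234 380 131 | 326 254 391 125 | [0.6158 0.2939 0.1747] [ 0.1351 -1.0317 -1.9131]
u,v 0.018392485591134076 -0.0005989517994285745
```

```bash
python3 jog.py '[0.5,-0.01,0,0.03,0,0.5,-0.014,0,0.055,0,0.5,-0.014,0,0.065,0,0.5,-0.014,0,0.065,0]'; cat > uv.py <<'E'
from rig import arm
from h import *
u=np.array([np.cos(np.radians(126.3)),np.sin(np.radians(126.3))]);v=np.array([u[1],-u[0]]);c=np.array([.6272,.2794])
s=arm.observe();p=s["ee_pos"][:2]-c;f=s["contact_force"];print("u,v,z",p@u,p@v,s["ee_pos"][2],"F u,v,z",f[:2]@u,f[:2]@v,f[2],"ft",s["ft_torque"])
E
python3 uv.py; python3 jog.py '[0.5,-0.003,0,0.004,0,0.5,-0.006,0,0.004,0,0.5,-0.006,0,0.004,0]'; python3 uv.py
```

```text
clock: 13.85
ee_pos: [0.6267, 0.2779, 0.1082]
tool_rot: [[-0.595, 0.804, -0.004], [0.804, 0.595, -0.002], [0.0, -0.004, -1.0]]
contact_force: [-1.0, 0.0, -1.4]
finger_gap: 0.839
grip_force: 28.0
u,v,z -0.0008861661165477447 -0.001307797484837886 0.10817921255538746 F u,v,z 0.6060647434131814 -0.8192720744905291 -1.4249283358673166 ft [0.0678 0.024  0.025 ]
clock: 14.15
ee_pos: [0.6291, 0.2778, 0.1086]
tool_rot: [[-0.597, 0.802, -0.002], [0.802, 0.597, 0.005], [0.005, 0.001, -1.0]]
contact_force: [-4.2, 3.7, 1.4]
finger_gap: 0.838
grip_force: 28.3
u,v,z -0.0023787681630479014 0.0006180782611879725 0.10857423440479318 F u,v,z 5.476816214993993 -1.2215421253920118 1.4135915745181462 ft [ 0.4906  1.1332 -0.2674]
```

```bash
python3 jog.py '[0.5,-0.007,0,-0.007,0,0.5,-0.015,0,-0.016,0,0.5,-0.024,0,-0.024,0]'; python3 uv.py; python3 jog.py '[0.5,-0.01,0,-0.008,0,0.5,-0.02,0,-0.015,0]';python3 uv.py;python3 tilt.py
```

```text
clock: 14.45
ee_pos: [0.6414, 0.2619, 0.1333]
tool_rot: [[-0.6, 0.8, -0.004], [0.8, 0.6, 0.009], [0.01, 0.002, -1.0]]
contact_force: [-6.6, 6.1, 3.4]
finger_gap: 0.836
grip_force: 29.9
u,v,z -0.022518049667373728 0.0011020935531491315 0.13334719584937438 F u,v,z 8.861881067628095 -1.7103764104472012 3.4438172817131614 ft [ 1.1986  1.7557 -0.2507]
clock: 14.65
ee_pos: [0.6538, 0.2451, 0.149]
tool_rot: [[-0.599, 0.8, -0.003], [0.8, 0.599, 0.008], [0.009, 0.002, -1.0]]
contact_force: [-6.4, 5.4, 4.0]
finger_gap: 0.839
grip_force: 31.4
u,v,z -0.04335011339758728 0.0011502236764379162 0.14897641073903006 F u,v,z 8.18635443697367 -1.9851004891764614 4.031537335715968 ft [ 0.9145  1.7183 -0.2227]
254 222 413 168 | 262 218 414 190 | 270 219 414 185 | 278 261 382 92 | [0.6558 0.2429 0.1505] [-7.1491  2.5697  7.9574]
```

```bash
python3 jog.py '[0.5,-0.01,0,-0.007,0,0.5,-0.02,0,-0.012,0,0.5,-0.03,0,-0.016,0,0.5,-0.04,0,-0.018,0]'; python3 uv.py;python3 tilt.py;  python3 jog.py '[0.5,-0.01,0,-0.001,0,0.5,-0.018,0,-0.001,0]'; python3 uv.py
```

```text
clock: 15.1
ee_pos: [0.6825, 0.205, 0.1641]
tool_rot: [[-0.594, 0.804, 0.002], [0.804, 0.594, -0.001], [-0.002, 0.001, -1.0]]
contact_force: [1.0, 0.6, -1.6]
finger_gap: 0.837
grip_force: 31.1
u,v,z -0.0927150313988408 0.0005662731222870864 0.16410246192759198 F u,v,z -0.15959688394778831 1.154434953847365 -1.5600062078967523 ft [-0.0092 -0.0236 -0.0131]
254 234 409 64 | 262 218 415 152 | 270 215 415 186 | [0.6841 0.2025 0.1638] [ 1.9116 -2.2548 -2.1985]
clock: 15.35
ee_pos: [0.6921, 0.1917, 0.164]
tool_rot: [[-0.595, 0.803, -0.0], [0.803, 0.595, -0.001], [-0.0, -0.001, -1.0]]
contact_force: [0.7, 0.1, -2.2]
finger_gap: 0.838
grip_force: 31.0
u,v,z -0.10910429135127407 0.0004203099072152783 0.16399901121707577 F u,v,z -0.30226015571103 0.6571233427396226 -2.1678034255741156 ft [ 0.0031 -0.022  -0.0242]
```

```bash
cat > ang.py <<'E'
from rig import arm
from h import *
W=arm.camera("wrist");K=W["intrinsics"]
h=cv2.cvtColor(W["frame"],cv2.COLOR_RGB2HSV);m=cv2.inRange(h,(88,40,30),(112,190,255))
n=[(r,int((m[r,215:420]>0).sum())) for r in range(200,300,3)];print(n)
g=cv2.cvtColor(W["frame"],cv2.COLOR_RGB2GRAY);print(g[200:300:3,300])
for th in range(0,121,10):
    t=np.radians(th);c,s=np.cos(t),np.sin(t)
    out=[]
    for L,o in((.030,.0045),(.030,-.0045),(-.01,.0045)):
        u=L*c-o*s;z=.0265+L*s+o*c   # up
        P=np.array([u,0,-z])-np.array([.0705,.0004,-.1434])
        Rc=np.array([[-0.0005,.9601,.2798],[1,.0004,.0001],[0,.2798,-.9601]])
        p=Rc.T@P;q=K@(p*[1,-1,-1]);out+=[q[1]/q[2],.072*K[0,0]/q[2]]
    print(th,np.round(out))
E
python3 ang.py
```

```text
[(200, 0), (203, 0), (206, 0), (209, 0), (212, 0), (215, 0), (218, 0), (221, 0), (224, 0), (227, 0), (230, 0), (233, 0), (236, 0), (239, 0), (242, 0), (245, 0), (248, 0), (251, 0), (254, 83), (257, 156), (260, 158), (263, 166), (266, 181), (269, 182), (272, 193), (275, 177), (278, 31), (281, 0), (284, 0), (287, 0), (290, 0), (293, 0), (296, 1), (299, 0)]
[ 92  92 107 108 108 109 149 161 161 163 161 162 162 163 163 162 161 138
  86  97 100  99 101 100 100  98 117 160 160 160 161 161 161 160]
0 [211. 174. 204. 162. 294. 159.]
10 [218. 181. 207. 169. 293. 156.]
20 [228. 187. 213. 176. 291. 154.]
30 [240. 193. 221. 183. 288. 152.]
40 [253. 198. 231. 189. 285. 150.]
50 [268. 202. 244. 195. 282. 149.]
60 [284. 203. 258. 199. 278. 147.]
70 [299. 203. 273. 202. 274. 146.]
80 [312. 202. 288. 204. 270. 145.]
90 [324. 198. 303. 203. 266. 145.]
100 [333. 193. 316. 201. 262. 145.]
110 [339. 187. 327. 197. 259. 145.]
120 [343. 181. 335. 192. 255. 146.]
```

The numbers give a tilt of ~57°, with the far end slipped over the rim. I'll go back, re-seat it in the corner and finish with smaller steps, watching the force.

```bash
python3 jog.py '[0.5,0,0,-0.03,0,0.5,0.04,0,-0.03,0,0.5,0.082,0,-0.03,0,0.5,0.082,0,0,0,0.5,0.082,0,0.012,0]'; python3 jog.py '[0.5,0,0,0,0,0.5,0,0,0.004,0]'; python3 uv.py
```

```text
clock: 15.9
ee_pos: [0.6404, 0.2601, 0.1504]
tool_rot: [[-0.6, 0.8, -0.003], [0.8, 0.6, -0.001], [0.001, -0.003, -1.0]]
contact_force: [-0.2, -1.1, -2.6]
finger_gap: 0.839
grip_force: 30.9
clock: 16.1
ee_pos: [0.6444, 0.257, 0.1487]
tool_rot: [[-0.593, 0.805, 0.001], [0.805, 0.593, -0.0], [-0.001, 0.001, -1.0]]
contact_force: [-0.7, -0.9, -1.8]
finger_gap: 0.841
grip_force: 31.0
u,v,z -0.028233341737932665 0.0006154831492721589 0.1487263360605862 F u,v,z -0.3355051424182008 -1.0863060937521702 -1.8365532586873767 ft [ 0.0321 -0.0308 -0.0293]
```

```bash
python3 jog.py '[0.5,0,0,0.003,0,0.5,-0.006,0,0.003,0,0.5,-0.012,0,0.003,0]'; python3 uv.py; python3 jog.py '[0.5,-0.005,0,0,0,0.5,-0.01,0,-0.002,0]'; python3 uv.py
```

```text
clock: 16.4
ee_pos: [0.6508, 0.2483, 0.1459]
tool_rot: [[-0.595, 0.804, 0.001], [0.804, 0.595, 0.0], [-0.0, 0.001, -1.0]]
contact_force: [-0.0, -1.0, -1.7]
finger_gap: 0.84
grip_force: 31.0
u,v,z -0.03899775157275149 0.000625774009244377 0.1459383496156146 F u,v,z -0.786824996137745 -0.6269963853428492 -1.6642288202185507 ft [0.0744 0.0302 0.0269]
clock: 16.6
ee_pos: [0.6565, 0.2398, 0.1473]
tool_rot: [[-0.595, 0.804, -0.0], [0.804, 0.595, -0.0], [-0.0, -0.0, -1.0]]
contact_force: [-0.4, 1.3, -2.3]
finger_gap: 0.841
grip_force: 31.0
u,v,z -0.04925511383521371 0.00019807116672141835 0.14734595711497747 F u,v,z 1.295238956779016 0.4448917403503058 -2.267095503497087 ft [ 0.0201 -0.0049 -0.0055]
```

```bash
python3 jog.py '[0.5,0.006,0,0,0,0.5,0.006,0,0.004,0,0.5,0.006,0,0.007,0]'; python3 uv.py; python3 jog.py '[0.5,0,0,0.003,0,0.5,0,0,0.005,0]'; python3 uv.py;python3 ang.py | head -3
```

```text
clock: 16.9
ee_pos: [0.6512, 0.2485, 0.1428]
tool_rot: [[-0.597, 0.802, 0.0], [0.802, 0.597, 0.003], [0.003, 0.002, -1.0]]
contact_force: [-5.4, 1.0, 12.9]
finger_gap: 0.836
grip_force: 32.3
u,v,z -0.03911692603646396 0.0010150639460173934 0.14278176674653384 F u,v,z 3.959757057908958 -3.7804549639949037 12.939888020850244 ft [-0.3256  0.971  -0.1983]
clock: 17.1
ee_pos: [0.6495, 0.2511, 0.1406]
tool_rot: [[-0.599, 0.801, -0.001], [0.801, 0.599, 0.007], [0.006, 0.003, -1.0]]
contact_force: [-9.7, 2.7, 17.9]
finger_gap: 0.838
grip_force: 32.6
u,v,z -0.03603246195455562 0.0011892308253964598 0.14057441021789543 F u,v,z 7.950559778454672 -6.205434796587852 17.858631301698182 ft [-0.1758  2.1877 -0.342 ]
[(200, 0), (203, 0), (206, 0), (209, 0), (212, 0), (215, 0), (218, 0), (221, 0), (224, 0), (227, 0), (230, 0), (233, 0), (236, 0), (239, 0), (242, 0), (245, 0), (248, 0), (251, 125), (254, 141), (257, 154), (260, 164), (263, 164), (266, 163), (269, 167), (272, 142), (275, 10), (278, 0), (281, 0), (284, 0), (287, 0), (290, 0), (293, 0), (296, 0), (299, 0)]
[ 94  91  92  93  92  92  92  93  92  93  91  91  94  93  91  92  71  97
 100 101 103 105 105 102  98  81 123 140 103  76  78  96 142 147]
```

```bash
python3 jog.py '[0.5,-0.004,0,-0.004,0,0.5,-0.01,0,-0.007,0]'; python3 uv.py; python3 jog.py '[0.5,-0.006,0,-0.004,0,0.5,-0.012,0,-0.007,0]'; python3 uv.py
```

```text
clock: 17.35
ee_pos: [0.6572, 0.2402, 0.1431]
tool_rot: [[-0.598, 0.802, -0.001], [0.802, 0.598, 0.003], [0.003, 0.001, -1.0]]
contact_force: [-3.2, 3.4, -0.1]
finger_gap: 0.834
grip_force: 31.0
u,v,z -0.04934925314683557 0.0009178161402746281 0.14307957068492344 F u,v,z 4.695607661991018 -0.5804180748633156 -0.09193395819382655 ft [ 1.0489  0.7416 -0.1229]
clock: 17.55
ee_pos: [0.6648, 0.2296, 0.1494]
tool_rot: [[-0.597, 0.802, -0.002], [0.802, 0.597, 0.003], [0.003, 0.0, -1.0]]
contact_force: [-2.3, 4.2, 0.0]
finger_gap: 0.839
grip_force: 31.1
u,v,z -0.062427287830133654 0.0007816645927453865 0.14936321697818383 F u,v,z 4.772747036784676 0.6567842621308191 0.009194697419102449 ft [ 1.2651  0.7725 -0.0877]
```

```bash
python3 jog.py '[0.5,-0.007,0,-0.003,0,0.5,-0.014,0,-0.005,0]'; python3 uv.py; python3 jog.py '[0.5,-0.008,0,-0.001,0,0.5,-0.016,0,-0.002,0]'; python3 uv.py
```

```text
clock: 17.75
ee_pos: [0.6731, 0.2183, 0.1541]
tool_rot: [[-0.597, 0.803, -0.002], [0.803, 0.597, 0.003], [0.004, 0.0, -1.0]]
contact_force: [-2.6, 5.4, -0.3]
finger_gap: 0.837
grip_force: 28.5
u,v,z -0.076378372743418 0.0007975032473556117 0.1541025029578954 F u,v,z 5.92603275906559 1.113741256458694 -0.2694196864266818 ft [ 1.4733  0.8605 -0.0738]
clock: 17.95
ee_pos: [0.6825, 0.2057, 0.1563]
tool_rot: [[-0.597, 0.802, -0.002], [0.802, 0.597, 0.004], [0.004, 0.0, -1.0]]
contact_force: [-2.8, 5.1, -0.4]
finger_gap: 0.837
grip_force: 23.6
u,v,z -0.09215221484454321 0.0009290260270903766 0.15629635126686559 F u,v,z 5.740504157617176 0.7432566782511326 -0.3514232784074406 ft [ 1.4037  0.8564 -0.1374]
```

```bash
python3 jog.py '[0.5,-0.008,0,0,0,0.5,-0.016,0,0,0]'; python3 uv.py; python3 jog.py '[0.5,-0.006,0,0,0,0.5,-0.01,0,0.001,0]'; python3 uv.py;python3 ang.py|head -3
```

```text
clock: 18.15
ee_pos: [0.692, 0.1929, 0.1564]
tool_rot: [[-0.597, 0.803, -0.003], [0.803, 0.597, 0.004], [0.005, 0.0, -1.0]]
contact_force: [-3.6, 5.0, 1.5]
finger_gap: 0.831
grip_force: 22.2
u,v,z -0.10809848799282067 0.001002164621334201 0.15638725686562222 F u,v,z 6.1069138232234295 0.0668107776118338 1.534571987079348 ft [ 1.2872  0.9927 -0.1601]
clock: 18.35
ee_pos: [0.7002, 0.1808, 0.1563]
tool_rot: [[-0.594, 0.804, 0.002], [0.804, 0.594, -0.002], [-0.003, 0.0, -1.0]]
contact_force: [0.6, 0.3, 0.8]
finger_gap: 0.671
grip_force: 0.0
u,v,z -0.12268566127121497 0.00047631249201661756 0.156301153569803 F u,v,z -0.13309582778672777 0.7041082680351547 0.8065881922988106 ft [ 0.0004 -0.0679 -0.0253]
[(200, 0), (203, 0), (206, 0), (209, 0), (212, 0), (215, 0), (218, 0), (221, 0), (224, 2), (227, 1), (230, 0), (233, 0), (236, 0), (239, 2), (242, 1), (245, 5), (248, 5), (251, 3), (254, 2), (257, 11), (260, 12), (263, 26), (266, 188), (269, 205), (272, 202), (275, 205), (278, 201), (281, 205), (284, 203), (287, 198), (290, 32), (293, 3), (296, 1), (299, 2)]
[ 29  31  28  27  25  25  30  23  22  23  26  26  21  28  29  27  30  28
  30  28  32  33  90 110 117 115 115 113 114 114 171 187 186 187]
```

The grip came off the phone: gap 0.67, grip force 0. I'll hold still and work out from the images, by numbers, where the phone is.

```bash
python3 - <<'E'
from rig import arm
from h import *
import pickle
s=arm.observe();print(s["clock"],s["ee_pos"],s["finger_gap"],s["contact_force"],s["grip_force"])
D={n:arm.camera(n) for n in("wrist","top","side")};D["top2"]=arm.camera("wrist")
pickle.dump(D,open("D.pkl","wb"))
for n in("wrist","top","side","top2"):
    f=D[n]["frame"];h=cv2.cvtColor(f,cv2.COLOR_RGB2HSV)
    b=cv2.inRange(h,(85,35,30),(115,200,255))
    if n=="top":b[:60]=0;b[200:]=0;b[:,:260]=0;b[:,420:]=0
    if n=="side":b[:120]=0;b[260:]=0;b[:,:190]=0;b[:,330:]=0
    cs,_=cv2.findContours(b,0,2)
    for c in sorted(cs,key=cv2.contourArea)[-3:]:print(n,cv2.contourArea(c),cv2.boundingRect(c),np.round(cv2.boxPoints(cv2.minAreaRect(c))).tolist())
def chars(f,x0,y0,x1,y1,sx,sy):
    h=cv2.cvtColor(f,cv2.COLOR_RGB2HSV)
    for y in range(y0,y1,sy):
        o=""
        for x in range(x0,x1,sx):
            H,S_,V=h[y,x];o+="k" if V<55 else "b" if 85<=H<=115 and S_>35 else "w" if 8<=H<=25 and S_>70 else "." if V>130 else "-"
        print(y,o)
chars(D["wrist"]["frame"],150,20,490,400,5,12)
chars(D["top"]["frame"],290,80,420,180,2,4)
E
```

```text
18.4 [0.7013 0.1787 0.1555] 0.5871770301688828 [ 0.7341 -1.6741 -0.013 ] 0.0
wrist 11.5 (405, 230, 8, 12) [[404.0, 231.0], [406.0, 229.0], [414.0, 240.0], [412.0, 241.0]]
wrist 2122.0 (610, 0, 30, 111) [[610.0, 0.0], [639.0, 0.0], [639.0, 110.0], [610.0, 110.0]]
wrist 5430.0 (210, 243, 227, 69) [[210.0, 254.0], [433.0, 242.0], [437.0, 310.0], [213.0, 322.0]]
top 0.0 (364, 62, 1, 1) [[364.0, 62.0], [364.0, 62.0], [364.0, 62.0], [364.0, 62.0]]
top 114.0 (260, 60, 15, 14) [[260.0, 60.0], [274.0, 60.0], [274.0, 73.0], [260.0, 73.0]]
top 181.5 (365, 67, 25, 53) [[364.0, 68.0], [382.0, 63.0], [394.0, 115.0], [377.0, 119.0]]
side 0.0 (224, 149, 2, 12) [[223.0, 149.0], [224.0, 149.0], [226.0, 160.0], [225.0, 160.0]]
side 0.0 (248, 129, 1, 2) [[248.0, 130.0], [248.0, 130.0], [248.0, 129.0], [248.0, 129.0]]
side 76.5 (217, 120, 33, 27) [[209.0, 131.0], [235.0, 106.0], [249.0, 121.0], [223.0, 146.0]]
top2 28.0 (398, 220, 19, 24) [[398.0, 222.0], [401.0, 220.0], [416.0, 243.0], [413.0, 245.0]]
top2 2073.0 (609, 0, 31, 114) [[609.0, 0.0], [639.0, 0.0], [639.0, 113.0], [609.0, 113.0]]
top2 5917.5 
[... 3458 characters left out ...]

140 wwwwwwwwwwwwwwwwwwwwwwwwwwwwwwwwwww------------------............
144 wwwwwwwwwwwwwwwwwwwwwwwwwwwwwwww----------------------...........
148 wwwwwwwwwwwwwwwwwwwwwwwwwwwwww------------------------...........
152 wwwwwwwwwwwwwwwwwwwwwwwwwww------------.---------------..........
156 wwwwwwwwwwwwwwwwwwwwwwww------------....----------------.........
160 -wwwwwwwwwwwwwwwwwwww------------.......-----------------........
164 ---wwwwwwwwwwwwwwwwk----------.........--------------------......
168 ..--wwwwwwwwwwww-kk---------...........---------------------.....
172 ...---wwwwwww------------...............--------------------.....
176 .....--www------------...................---------------------...
```

The phone is standing upright in the closed corner: its screen shows at rows ~174–262 and its blue end face at 266–290. It leans back against the closing fingers, still inside the tray. First I'll open to just under its width so it stays supported, and work out its lean.

```bash
python3 jog.py '[0.78,0,0,0,0,0.78,0,0,0,0,0.78,0,0,0,0]'; cat > lean.py <<'E'
from rig import arm
from h import *
u=np.array([np.cos(np.radians(126.3)),np.sin(np.radians(126.3))]);v=np.array([u[1],-u[0]]);c=np.array([.6272,.2794])
W=arm.camera("wrist");g=W["frame"];h=cv2.cvtColor(g,cv2.COLOR_RGB2HSV)
for col in(270,318,366):
    V=h[:,col,2].astype(int);d=np.flatnonzero((V<60)&(np.arange(400)>140)&(np.arange(400)<290));r0=d.min();
    r1=r0
    while V[r1]<60:r1+=1
    r2=r1
    while r2<330 and abs(V[r2+2]-V[r1+4])<25:r2+=1
    print(col,r0,r1,r2,end=" ")
    b=plane(W,(col,r0),.070)[:2]-c;print("bot u",b@u,"v",b@v,end=" ")
    for z in(.216,.220):
        t=plane(W,(col,r1),z)[:2]-c;print(z,"top u",t@u,"v",t@v,end=" ")
    print()
b=cv2.inRange(h,(85,35,60),(115,200,255))[:,180:450];print([(r,int(np.flatnonzero(b[r]).min()+180),int(np.flatnonzero(b[r]).max()+180)) for r in range(230,330,6) if b[r].any()])
s=arm.observe();print(s["clock"],s["finger_gap"],s["contact_force"])
E
python3 lean.py; python3 uv.py
```

```text
clock: 18.9
ee_pos: [0.6988, 0.183, 0.1553]
tool_rot: [[-0.596, 0.803, 0.0], [0.803, 0.596, -0.0], [-0.0, -0.0, -1.0]]
contact_force: [0.2, -0.2, -0.0]
finger_gap: 0.779
grip_force: 0.0
270 180 266 289 bot u -0.10523981564581587 v -0.0369278930835566 0.216 top u -0.09807481697928991 v -0.014749638708024444 0.22 top u -0.0957065071778684 v -0.01405624671961677 
318 175 266 289 bot u -0.10087879257126635 v 0.002338666187764668 0.216 top u -0.0980070305430348 v 0.0008197441730987938 0.22 top u -0.09564199417701442 v 0.0007612841404720299 
366 187 266 272 bot u -0.11083134995132576 v 0.041989533483767764 0.216 top u -0.09793924290451234 v 0.01638940319444333 0.22 top u -0.09557748003195107 v 0.01557907780585517 
[(230, 399, 400), (236, 403, 421), (242, 407, 409), (248, 412, 414), (254, 416, 418), (260, 211, 422), (266, 208, 447), (272, 209, 445), (278, 209, 423), (284, 211, 421), (290, 220, 411)]
18.95 0.7854115864319221 [-0.0519  0.0043 -0.1775]
u,v,z -0.1200123782632863 0.0006510845455441085 0.1553063832053842 F u,v,z 0.034231036303879046 -0.039308261232769294 -0.17752083409226865 ft [-0.0429  0.0006 -0.0175]
```

The phone is standing upright on its own in the corner: bottom at u ≈ -0.101, top at ≈ -0.097, contact force 0. I'll open, slide the pads over its sides and regrip near the top.

```bash
python3 jog.py '[1,-0.002,0,-0.004,0,1,-0.002,0,-0.004,0,1,-0.002,0,-0.004,0]'; python3 lean.py|tail -3; python3 jog.py '[1,0.007,0,0,0,1,0.014,0,0,0,1,0.018,0,0,0,0.5,0.018,0,0,0,0.5,0.018,0,0,0]' 20; python3 uv.py; python3 jog.py '[0.5,0,0,0,0,0.5,0,0,0,0]'; python3 lean.py; python3 uv.py
```

```text
clock: 19.25
ee_pos: [0.7003, 0.1814, 0.1597]
tool_rot: [[-0.595, 0.803, 0.001], [0.803, 0.595, 0.0], [-0.0, 0.001, -1.0]]
contact_force: [-0.8, -0.3, -0.3]
finger_gap: 0.997
grip_force: 0.0
366 184 256 256 bot u -0.11172957542696994 v 0.04293927260280605 0.216 top u -0.09902980485506617 v 0.01724488429084931 0.22 top u -0.09684151834480209 v 0.01644221618847086 
[(236, 404, 404), (242, 409, 428), (248, 412, 433), (254, 213, 418), (260, 212, 442), (266, 213, 418), (272, 214, 417), (278, 220, 411)]
19.3 0.997911710284905 [-0.1177  0.1048  0.6049]
clock: 19.8
ee_pos: [0.6887, 0.1971, 0.1596]
tool_rot: [[-0.596, 0.803, -0.001], [0.803, 0.596, 0.002], [0.002, 0.0, -1.0]]
contact_force: [-1.2, 2.0, 0.8]
finger_gap: 0.84
grip_force: 24.2
u,v,z -0.10277639353468146 0.0008539729669047758 0.159641607739902 F u,v,z 2.3084919700247597 0.17622729621185815 0.8202381475920291 ft [ 0.4027  0.3395 -0.0164]
clock: 20.0
ee_pos: [0.6889, 0.1969, 0.1596]
tool_rot: [[-0.596, 0.803, -0.001], [0.803, 0.596, 0.002], [0.002, 0.0, -1.0]]
contact_force: [-1.1, 1.6, 1.8]
finger_gap: 0.837
grip_force: 24.2
270 2
[... 250 characters left out ...]
 u -0.10443222084829668 v 0.0011861767837834188 0.22 top u -0.10112844233255963 v 0.0011175278973451417 
366 218 317 324 bot u -0.12261824311750226 v 0.04454711518867423 0.216 top u -0.10436100589120623 v 0.018550230492721732 0.22 top u -0.10106048896319288 v 0.017686321920347567 
[(236, 375, 375), (248, 381, 382), (254, 384, 385), (260, 242, 388), (266, 238, 432), (272, 236, 394), (278, 233, 397), (284, 229, 400), (290, 227, 403), (296, 225, 405), (320, 237, 393), (326, 240, 390)]
20.05 0.8376815847567983 [-1.9956  1.9935  2.5909]
u,v,z -0.10300936364369341 0.000862679173691929 0.15964282509044622 F u,v,z 2.7880726352996086 -0.4281560966232176 2.5908984911647153 ft [ 0.6196  0.61   -0.0544]
```

The phone is held upright 116 mm above its bottom end, screen facing the tool's +x. Next: lift, carry to the stand and turn so the screen faces its front.

```bash
python3 jog.py '[0.5,0.003,0,-0.03,0,0.5,0.003,0,-0.065,0,0.5,0.02,-0.02,-0.085,-0.1,0.5,0.045,-0.055,-0.085,-0.23,0.5,0.07,-0.09,-0.085,-0.36]';python3 d.py 0.4208 0.1880 0.235 215.6
```

```text
clock: 20.55
ee_pos: [0.5753, 0.1972, 0.2441]
tool_rot: [[-0.842, 0.539, 0.002], [0.539, 0.842, -0.001], [-0.002, -0.0, -1.0]]
contact_force: [-0.0, 0.2, -0.8]
finger_gap: 0.842
grip_force: 25.1
t 20.55 d [ 0.1251 -0.0911  0.0089] turn -1.1911569392637267 q [ 0.1939  0.5791 -0.9255  1.2919  0.4564  1.4841  0.3144] tilt [ 0.0018 -0.0013 -1.    ] yaw 147.35173464246753
```

```bash
python3 jog.py '[0.5,0.025,-0.018,0,-0.14,0.5,0.05,-0.036,0,-0.28,0.5,0.075,-0.054,0,-0.42,0.5,0.1,-0.072,0,-0.56,0.5,0.118,-0.086,0,-0.7]';python3 d.py 0.4208 0.1880 0.235 215.6
```

```text
clock: 21.05
ee_pos: [0.428, 0.1888, 0.2435]
tool_rot: [[-0.991, -0.133, -0.001], [-0.133, 0.991, -0.003], [0.001, -0.003, -1.0]]
contact_force: [0.2, -0.7, -1.0]
finger_gap: 0.843
grip_force: 25.1
t 21.05 d [0.0073 0.0002 0.0085] turn -0.48820529099151955 q [ 0.5084  0.3392 -1.2166  1.6701  0.3265  1.3634  0.9448] tilt [-0.0006 -0.0029 -1.    ] yaw -172.3721027097703
```

```bash
python3 jog.py '[0.5,0,0,0,-0.14,0.5,0,0,0,-0.28,0.5,0,0,0,-0.42,0.5,0,0,0,-0.48,0.5,0,0,0,-0.48]';python3 d.py 0.4208 0.1880 0.21 215.6
```

```text
clock: 21.55
ee_pos: [0.4301, 0.1887, 0.2438]
tool_rot: [[-0.822, -0.569, 0.0], [-0.569, 0.822, -0.002], [0.001, -0.002, -1.0]]
contact_force: [-0.5, -0.2, -2.5]
finger_gap: 0.841
grip_force: 25.2
t 21.55 d [0.0081 0.0048 0.0338] turn -0.015777453180463752 q [ 0.5172  0.3528 -1.2359  1.6658  0.3414  1.3682  1.4062] tilt [ 0.0005 -0.0019 -1.    ] yaw -145.30398147870582
```

```bash
python3 jog.py '[0.5,0.008,0.005,0,-0.015,0.5,0.008,0.005,0.03,-0.015,0.5,0.008,0.005,0.06,-0.015,0.5,0.008,0.005,0.09,-0.015,0.5,0.008,0.005,0.09,-0.015]';python3 d.py 0.4208 0.1880 0.15 215.6; python3 - <<'E'
from rig import arm
from h import *
W=arm.camera("wrist");h=cv2.cvtColor(W["frame"],cv2.COLOR_RGB2HSV);s=arm.observe();R=s["tool_rot"]
for c in(285,318,350):print(c,h[90:340:3,c,2].tolist())
for c in(120,):print(c)
o=np.array([.4403,.2020,0]);xs=np.array([.813,.582,0]);ys=np.array([-.582,.813,0])
def proj(c,X):
    E=c["extrinsics"];p=E[:3,:3].T@(np.array(X)-E[:3,3]);q=c["intrinsics"]@(p*[1,-1,-1]);return q[:2]/q[2]
for n,(a,b,z) in dict(lipin=(-.0289,0,.0307),lipL=(-.0289,.03,.0307),lipR=(-.0289,-.03,.0307),footF=(-.028,0,.005)).items():
    X=o+a*xs+b*ys+[0,0,z];print(n,proj(W,X))
p=s["ee_pos"]
print("phone bottom front pred",proj(W,p+R@[.0015,0,.0896]),proj(W,p+R@[.0015,-.036,.0896]),proj(W,p+R@[.0015,.036,.0896]))
for r in(180,190,200,210,220,230):
    x=np.flatnonzero(h[r,:,2]>120);print(r,h[r,230:420:8,2].tolist())
E
```

```text
clock: 22.05
ee_pos: [0.4168, 0.187, 0.1509]
tool_rot: [[-0.813, -0.583, -0.008], [-0.583, 0.813, -0.005], [0.009, 0.001, -1.0]]
contact_force: [-0.1, -0.8, -2.8]
finger_gap: 0.839
grip_force: 25.1
t 22.05 d [-0.0039 -0.0015  0.0009] turn 0.0009370958947858554 q [ 0.4549  0.4145 -1.1624  1.8406  0.4119  1.17    1.3463] tilt [-0.0077 -0.0048 -1.    ] yaw -144.3463083602297
285 [74, 73, 71, 71, 87, 138, 150, 151, 152, 154, 152, 153, 154, 154, 154, 155, 154, 158, 198, 213, 214, 213, 212, 211, 210, 212, 211, 213, 184, 131, 133, 144, 197, 193, 190, 79, 62, 61, 61, 59, 59, 57, 53, 54, 51, 50, 52, 51, 49, 48, 46, 44, 42, 39, 39, 38, 34, 33, 31, 30, 29, 28, 29, 22, 25, 19, 24, 18, 22, 18, 18, 20, 18, 18, 18, 18, 112, 132, 142, 58, 30, 34, 35, 35]
318 [154, 154, 154, 153, 155, 154, 154, 152, 154, 156, 156, 155, 154, 156, 156, 156, 154, 156, 155, 156, 156, 157, 155, 155, 156, 157, 157, 158, 139, 128, 132, 140, 195, 192, 186, 65, 57, 58, 55, 54, 52, 55, 48, 47, 41, 47, 42, 40, 36, 31, 35, 34, 30, 29, 28, 27, 28, 21, 21, 22, 21, 17, 23, 18, 14, 13, 19, 12, 17, 9, 18, 15, 16, 14, 10, 16, 105, 132
[... 595 characters left out ...]
4]
180 [79, 211, 212, 212, 214, 213, 214, 133, 133, 132, 132, 132, 133, 132, 133, 215, 216, 215, 215, 215, 214, 216, 217, 214]
190 [212, 212, 211, 213, 214, 213, 207, 192, 195, 193, 193, 192, 194, 193, 193, 199, 215, 214, 214, 215, 216, 215, 214, 217]
200 [210, 212, 214, 213, 214, 168, 65, 61, 60, 56, 56, 56, 54, 59, 58, 61, 80, 216, 215, 215, 214, 216, 217, 216]
210 [213, 215, 215, 214, 214, 65, 62, 58, 54, 53, 52, 52, 54, 56, 57, 59, 64, 209, 215, 212, 216, 218, 218, 217]
220 [213, 214, 214, 214, 95, 61, 57, 54, 52, 51, 48, 48, 46, 50, 54, 56, 59, 62, 213, 216, 217, 216, 215, 216]
230 [212, 214, 214, 208, 59, 53, 55, 49, 45, 44, 42, 39, 43, 47, 46, 48, 54, 58, 166, 215, 215, 215, 215, 214]
```

```bash
python3 jog.py '[0.5,-0.005,0,0.0,0,0.5,-0.005,0,0.01,0,0.5,-0.005,0,0.01,0,0.5,-0.005,0,0.01,0]'; cat > seat.py <<'E'
from rig import arm
from h import *
W=arm.camera("wrist");h=cv2.cvtColor(W["frame"],cv2.COLOR_RGB2HSV);s=arm.observe();R=s["tool_rot"]
o=np.array([.4403,.2020,0]);xs=np.array([.813,.582,0]);ys=np.array([-.582,.813,0])
p=s["ee_pos"]-o;print("TCP stand",p@xs,p@ys,p[2],"bottom z",p[2]-.0896,"F",s["contact_force"]@xs,s["contact_force"]@ys,s["contact_force"][2],"q3",s["q"][2])
V=h[:,300:335,2].mean(1).astype(int);r=np.flatnonzero((V<90)&(np.arange(400)>150)).min();r1=r
while V[r1]<80:r1+=1
print("bottom row",r,"top row",r1,"profile",V[r-24:r+3].tolist())
b=plane(W,(316,r-.5),p[2]-.0896)-o;t=plane(W,(316,r1),p[2]+.060)-o;print("screen bottom x",b@xs,"y",b@ys,"screen top x",t@xs)
for k in range(4,25,2):
    q=plane(W,(316,r-k),.0307)-o;print(r-k,V[r-k],round(q@xs,4),end="; ")
for rr in(r+6,r1-30):
    row=h[rr,:,2];c=np.flatnonzero(row[230:420]<90)+230;print("\nrow",rr,"cols",c.min(),c.max())
E
python3 seat.py
```

```text
clock: 22.5
ee_pos: [0.4243, 0.1927, 0.1446]
tool_rot: [[-0.813, -0.583, 0.0], [-0.583, 0.813, 0.0], [-0.0, -0.0, -1.0]]
contact_force: [-0.2, -0.0, -1.4]
finger_gap: 0.843
grip_force: 25.2
TCP stand -0.01835410319669181 0.00172926066727262 0.14465695872631415 bottom z 0.05505695872631415 F 0.3437504764828827 -0.4377603521736274 -1.221589972615877 q3 -1.14773172013284
bottom row 194 top row 194 profile [132, 132, 130, 131, 138, 144, 142, 137, 135, 155, 181, 191, 192, 189, 172, 154, 148, 147, 146, 145, 140, 130, 120, 105, 81, 61, 57]
screen bottom x -0.021551016246018358 y 0.002296905655735945 screen top x -0.06553668249640988
190 140 -0.0178; 188 146 -0.0197; 186 148 -0.0216; 184 172 -0.0235; 182 192 -0.0254; 180 181 -0.0273; 178 135 -0.0292; 176 142 -0.0311; 174 138 -0.033; 172 130 -0.0348; 170 132 -0.0367; 
row 200 cols 272 358

row 164 cols 230 234
```

The phone's bottom front edge is just inside the lip and centred on the stand to within about 2 mm. I'll lower it, watching the force.

```bash
python3 jog.py '[0.5,0,-0.001,0.008,0,0.5,0,-0.001,0.016,0,0.5,0,-0.001,0.024,0,0.5,0,-0.001,0.027,0]'; python3 seat.py|head -1; python3 jog.py '[0.5,0,0,0.003,0,0.5,0,0,0.006,0,0.5,0,0,0.006,0]'; python3 seat.py | head -3
```

```text
clock: 22.95
ee_pos: [0.424, 0.1912, 0.1159]
tool_rot: [[-0.812, -0.583, -0.002], [-0.583, 0.812, -0.001], [0.002, 0.001, -1.0]]
contact_force: [1.4, 0.4, -1.2]
finger_gap: 0.837
grip_force: 25.2
TCP stand -0.019594454519098383 0.0007867223792024695 0.11594557559368622 bottom z 0.02634557559368622 F 0.3974968546500706 -0.22079061716584356 -2.4455746898167976 q3 -1.1152412187927794
clock: 23.3
ee_pos: [0.424, 0.1913, 0.111]
tool_rot: [[-0.812, -0.583, -0.002], [-0.583, 0.812, -0.001], [0.002, -0.0, -1.0]]
contact_force: [-2.3, -1.6, -0.7]
finger_gap: 0.842
grip_force: 25.4
TCP stand -0.019532446739137444 0.0007725535445908637 0.11101571713174115 bottom z 0.021415717131741147 F -1.5306371806741965 0.1063961294421249 -1.2677598469335907 q3 -1.1091888263230294
bottom row 194 top row 318 profile [155, 155, 153, 143, 131, 126, 127, 126, 127, 129, 130, 131, 129, 127, 129, 139, 144, 141, 135, 129, 130, 132, 125, 97, 65, 54, 52]
screen bottom x -0.022844004567648558 y 0.0013607543885843635 screen top x -0.021593914159106914Traceback (most recent call last):
  File "seat.py", line 13, in <module>
    row=h[rr,:,2];c=np.flatnonzero(row[230:420]<90)+230;print("\nrow",rr,"cols",c.min(),c.max())
                                                                                ~~~~~^^
    return umr_minimum(a, axis, None, out, keepdims, initial, where)
ValueError: zero-size array to reduction operation minimum which has no identity
```

```bash
sed -i 's/^for rr.*/raise SystemExit/' seat.py; python3 jog.py '[0.5,-0.007,0,0.003,0,0.5,-0.014,0,0.006,0,0.5,-0.02,0,0.007,0]'; python3 seat.py|head -1; python3 jog.py '[0.5,-0.006,0,0.002,0,0.5,-0.012,0,0.004,0]'; python3 seat.py | head -1;python3 ang.py|head -1
```

```text
clock: 23.65
ee_pos: [0.4408, 0.2031, 0.1043]
tool_rot: [[-0.813, -0.583, -0.001], [-0.583, 0.813, -0.002], [0.002, -0.001, -1.0]]
contact_force: [-3.3, -2.8, 4.4]
finger_gap: 0.841
grip_force: 26.3
clock: 23.85
ee_pos: [0.451, 0.2105, 0.1003]
tool_rot: [[-0.813, -0.583, -0.0], [-0.583, 0.813, -0.001], [0.001, -0.0, -1.0]]
contact_force: [-3.1, -2.9, 3.7]
finger_gap: 0.84
grip_force: 26.4
[(200, 0), (203, 0), (206, 0), (209, 0), (212, 0), (215, 0), (218, 0), (221, 0), (224, 0), (227, 0), (230, 0), (233, 0), (236, 0), (239, 0), (242, 0), (245, 0), (248, 0), (251, 0), (254, 1), (257, 1), (260, 2), (263, 1), (266, 1), (269, 2), (272, 1), (275, 4), (278, 5), (281, 4), (284, 3), (287, 6), (290, 7), (293, 6), (296, 2), (299, 0)]  File "seat.py", line 13
    row=h[rr,:,2];c=np.flatnonzero(row[230:420]<90)+230;print("\nrow",rr,"cols",c.min(),c.max())
IndentationError: unexpected indent
  File "seat.py", line 13
    row=h[rr,:,2];c=np.flatnonzero(row[230:420]<90)+230;print("\nrow",rr,"cols",c.min(),c.max())
IndentationError: unexpected indent
```

```bash
sed -i '$d' seat.py; python3 jog.py '[0.5,-0.006,0,0.002,0,0.5,-0.012,0,0.005,0]'; python3 seat.py|head -3;  python3 jog.py '[0.5,-0.005,0,0.002,0,0.5,-0.01,0,0.004,0]'; python3 seat.py|head -3
```

```text
clock: 24.1
ee_pos: [0.4612, 0.2179, 0.0955]
tool_rot: [[-0.813, -0.583, 0.001], [-0.583, 0.813, 0.0], [-0.001, -0.0, -1.0]]
contact_force: [-1.4, -2.3, 5.9]
finger_gap: 0.837
grip_force: 25.1
TCP stand 0.027290641011256844 0.0007249843018798567 0.0950953600068415 bottom z 0.005495360006841504 F -1.5220828885420858 -0.2648284763845987 3.1619068713859795 q3 -1.0386853529618236
bottom row 151 top row 325 profile [138, 142, 140, 137, 132, 127, 128, 124, 101, 70, 53, 49, 48, 48, 48, 47, 47, 46, 46, 46, 46, 45, 44, 44, 43, 43, 43]
screen bottom x -0.013017137283760503 y 0.0012439911433432531 screen top x 0.027250663798261764
clock: 24.35
ee_pos: [0.4691, 0.2236, 0.0911]
tool_rot: [[-0.813, -0.583, 0.0], [-0.583, 0.813, 0.0], [-0.0, 0.0, -1.0]]
contact_force: [-2.6, -0.8, 2.4]
finger_gap: 0.84
grip_force: 22.1
TCP stand 0.03666524442032353 0.0007982539790219132 0.09084751597543508 bottom z 0.0012475159754350845 F -1.2031373936392766 0.0014800355240656231 0.7682478036669457 q3 -1.0246863390865724
bottom row 151 top row 326 profile [49, 49, 48, 48, 48, 47, 47, 46, 46, 45, 44, 44, 43, 43, 43, 42, 41, 42, 41, 40, 40, 39, 39, 39, 38, 38, 37]
screen bottom x -0.0033918459259854304 y 0.001304218710122243 screen top x 0.03733878586195107
```

```bash
python3 - <<'E'
from rig import arm
from h import *
W=arm.camera("wrist");h=cv2.cvtColor(W["frame"],cv2.COLOR_RGB2HSV);V=h[:,300:335,2].mean(1).astype(int);print(V[60:200:2].tolist(),V[300:345].tolist())
s=arm.observe();o=np.array([.4403,.2020,0]);xs=np.array([.813,.582,0]);ys=np.array([-.582,.813,0])
for r in range(80,170,6):
    for z in(.020,.031):
        q=plane(W,(316,r),z)-o;print(r,z,round(q@xs,4),end=" | ")
print()
for r in(120,160,200,260,300):
    row=h[r,:,2];c=np.flatnonzero(row[200:440]<75)+200;print(r,c.min(),c.max())
for n in("top","side"):
    c=arm.camera(n);f=c["frame"];cv2.imwrite(f"pics/z_{n}.png",f[:,:,::-1])
E
```

```text
[180, 180, 178, 175, 173, 173, 174, 173, 170, 168, 166, 168, 167, 165, 163, 161, 160, 160, 156, 155, 152, 131, 128, 129, 131, 128, 141, 140, 133, 130, 125, 69, 50, 50, 50, 48, 47, 46, 45, 44, 44, 42, 42, 40, 40, 39, 38, 37, 36, 36, 35, 34, 33, 33, 32, 30, 30, 30, 29, 29, 28, 27, 27, 27, 26, 26, 24, 25, 24, 24] [10, 8, 9, 9, 9, 9, 8, 8, 9, 10, 9, 8, 8, 8, 9, 10, 8, 9, 9, 10, 9, 10, 10, 10, 30, 73, 111, 125, 123, 109, 85, 56, 36, 29, 28, 28, 27, 28, 27, 27, 28, 28, 27, 29, 28]
80 0.02 -0.0544 | 80 0.031 -0.0534 | 86 0.02 -0.0504 | 86 0.031 -0.0497 | 92 0.02 -0.0465 | 92 0.031 -0.0459 | 98 0.02 -0.0424 | 98 0.031 -0.0421 | 104 0.02 -0.0384 | 104 0.031 -0.0382 | 110 0.02 -0.0343 | 110 0.031 -0.0343 | 116 0.02 -0.0301 | 116 0.031 -0.0304 | 122 0.02 -0.0259 | 122 0.031 -0.0264 | 128 0.02 -0.0217 | 128 0.031 -0.0224 | 134 0.02 -0.0174 | 134 0.031 -0.0183 | 140 0.02 -0.013 | 140 0.031 -0.0142 | 146 0.02 -0.0086 | 146 0.031 -0.01 | 152 0.02 -0.0042 | 152 0.031 -0.0058 | 158 0.02 0.0003 | 158 0.031 -0.0015 | 164 0.02 0.0049 | 164 0.031 0.0028 | Traceback (most recent call last):
  File "<stdin>", line 10, in <module>
    return umr_minimum(a, axis, None, out, keepdims, initial, where)
ValueError: zero-size array to reduction operation minimum which has no identity
```

```bash
python3 jog.py '[0.5,-0.002,0,0.001,0,0.5,-0.003,0,0.002,0]'; python3 seat.py|head -1; python3 - <<'E'
from rig import arm
from h import *
W=arm.camera("wrist");f=W["frame"]
print([f[r,316].tolist() for r in range(318,336,2)]);print(arm.observe()["grip_force"])
E
```

```text
clock: 24.65
ee_pos: [0.4715, 0.2254, 0.0895]
tool_rot: [[-0.813, -0.583, 0.001], [-0.583, 0.813, 0.001], [-0.001, 0.0, -1.0]]
contact_force: [-0.8, -1.3, 2.6]
finger_gap: 0.841
grip_force: 22.4
TCP stand 0.039132280646327816 0.000843425884182072 0.0895163789392642 bottom z -8.362106073579734e-05 F -1.657900573131938 0.29505863405623145 4.127077437660017 q3 -1.0210198149234115
[[11, 11, 10], [14, 12, 15], [12, 15, 9], [15, 16, 20], [86, 103, 107], [106, 126, 131], [106, 127, 131], [45, 54, 56], [29, 29, 31]]
22.307171523571014
```

The phone's bottom end is behind the lip, and it leans back ~24–30° toward the rest. I'll open the fingers so it settles onto the rest, then check.

```bash
python3 jog.py '[0.9,0,0,0,0,1,0,0,0,0,1,0,0,0,0,1,0,0,0,0]'; python3 seat.py|head -1; python3 - <<'E'
from rig import arm
from h import *
W=arm.camera("wrist");h=cv2.cvtColor(W["frame"],cv2.COLOR_RGB2HSV);V=h[:,300:335,2].mean(1).astype(int);print(V[96:140:2].tolist(),V[300:345:2].tolist())
o=np.array([.4403,.2020,0]);xs=np.array([.813,.582,0]);ys=np.array([-.582,.813,0])
def proj(c,X):
    E=c["extrinsics"];p=E[:3,:3].T@(np.array(X)-E[:3,3]);q=c["intrinsics"]@(p*[1,-1,-1]);return q[:2]/q[2]
for n,(a,b,z) in dict(lipin=(-.0289,0,.0307),bot=(-.0278,0,.0185),top=(.0472,0,.1484),topback=(.055,0,.1439),L=(.0097,.036,.0835),R=(.0097,-.036,.0835)).items():print(n,proj(W,o+a*xs+b*ys+[0,0,z]))
for r in(150,200,225,250):
    c=np.flatnonzero(h[r,200:440,2]<60)+200;print(r,c.min(),c.max(),h[r,c.min()-8:c.min()+4,2].tolist())
E
```

```text
clock: 25.15
ee_pos: [0.4712, 0.225, 0.0893]
tool_rot: [[-0.813, -0.583, 0.0], [-0.583, 0.813, 0.0], [-0.0, 0.0, -1.0]]
contact_force: [0.6, -0.0, 0.5]
finger_gap: 1.003
grip_force: 0.0
TCP stand 0.03852032413916483 0.0007556428736230895 0.08927402050297312 bottom z -0.000325979497026882 F -0.1806473872745558 -0.10404359119289582 -0.058004220687050634 q3 -1.0209248693052122
[155, 152, 131, 127, 130, 130, 131, 143, 138, 130, 127, 81, 51, 50, 49, 48, 47, 46, 45, 44, 43, 42] [7, 9, 8, 8, 9, 9, 8, 7, 8, 7, 7, 6, 7, 7, 10, 20, 26, 26, 25, 25, 27, 26, 27]
lipin [314.3395 115.6567]
bot [314.3785 116.8433]
top [313.6044 341.6912]
topback [313.6765 349.134 ]
L [380.7057 191.8543]
R [247.5391 191.7786]
150 275 368 [64, 61, 62, 61, 61, 60, 60, 60, 59, 56, 56, 56]
200 260 378 [68, 67, 63, 64, 65, 61, 61, 61, 58, 58, 60, 60]
225 252 383 [123, 103, 73, 63, 63, 61, 62, 62, 58, 59, 59, 58]
250 242 411 [213, 211, 196, 164, 132, 115, 92, 65, 58, 56, 53, 54]Traceback (most recent call last):
  File "seat.py", line 7, in <module>
    while V[r1]<80:r1+=1
          ~^^^^
IndexError: index 400 is out of bounds for axis 0 with size 400
```

Released: zero force, and the image matches the seated-pose prediction. Next I'll retreat straight up and verify.

```bash
python3 jog.py '[1,0,0,-0.02,0,1,0,0,-0.04,0,1,0,0,-0.07,0,1,0,0,-0.11,0,1,0,0,-0.15,0]'; python3 jog.py '[1,0,0,-0.03,0,1,0,0,-0.05,0,1,0,0,-0.05,0]'; python3 - <<'E'
from rig import arm
from h import *
o=np.array([.4403,.2020,0]);xs=np.array([.813,.582,0]);ys=np.array([-.582,.813,0])
def proj(c,X):
    E=c["extrinsics"];p=E[:3,:3].T@(np.array(X)-E[:3,3]);q=c["intrinsics"]@(p*[1,-1,-1]);return q[:2]/q[2]
for k in range(2):
    W=arm.camera("wrist");h=cv2.cvtColor(W["frame"],cv2.COLOR_RGB2HSV)
    m=(h[:,:,2]<75).astype(np.uint8);m[290:]=0;m[:100]=0;m[:,:220]=0;m[:,420:]=0
    c=max(cv2.findContours(m,0,1)[0],key=cv2.contourArea);print(cv2.boundingRect(c),quad(c).tolist())
    for n,(a,b,z) in dict(botL=(-.0278,.036,.0185),botR=(-.0278,-.036,.0185),topL=(.0472,.036,.1484),topR=(.0472,-.036,.1484)).items():print(n,proj(W,o+a*xs+b*ys+[0,0,z]).round(1))
T=arm.camera("top")
h=cv2.cvtColor(T["frame"],cv2.COLOR_RGB2HSV)
y=blob(T["frame"],(22,100,100),(35,255,255),roi=(320,230,400,300));print("pad",cv2.minAreaRect(y))
t=blob(T["frame"],(10,60,80),(25,255,255),roi=(265,215,325,275));print("tape",cv2.minEnclosingCircle(t))
import cv2 as c2
f0=c2.imread("pics/top0.png")[:,:,::-1].copy();y=blob(f0,(22,100,100),(35,255,255),roi=(320,230,400,300));print("pad0",cv2.minAreaRect(y));t=blob(f0,(10,60,80),(25,255,255),roi=(265,215,325,275));print("tape0",cv2.minEnclosingCircle(t))
s=arm.observe();print(s["clock"],s["ee_pos"],s["contact_force"])
E
```

```text
clock: 25.75
ee_pos: [0.4707, 0.2248, 0.2404]
tool_rot: [[-0.812, -0.583, -0.001], [-0.583, 0.812, -0.0], [0.001, 0.0, -1.0]]
contact_force: [1.4, 0.6, -0.3]
finger_gap: 0.999
grip_force: 0.0
clock: 26.05
ee_pos: [0.4722, 0.2266, 0.2924]
tool_rot: [[-0.812, -0.583, 0.006], [-0.583, 0.812, 0.003], [-0.006, -0.001, -1.0]]
contact_force: [0.6, -0.0, -0.1]
finger_gap: 1.001
grip_force: 0.0
(283, 112, 63, 75) [[338.0, 112.0], [345.0, 183.0], [285.0, 185.0], [291.0, 113.0]]
botL [340.2 110.3]
botR [288.5 110.3]
topL [348.7 187.1]
topR [279.3 187. ]
(283, 113, 64, 76) [[338.0, 114.0], [346.0, 185.0], [285.0, 187.0], [291.0, 115.0]]
botL [340.4 111.9]
botR [288.7 111.9]
topL [349.2 189.1]
topR [279.4 189.1]
pad ((357.9463195800781, 265.3624267578125), (31.397214889526367, 30.933788299560547), 79.99201965332031)
tape ((293.83544921875, 243.32911682128906), 18.082433700561523)
pad0 ((358.0540466308594, 265.3243408203125), (31.564605712890625, 30.907007217407227), 80.53767395019531)
tape0 ((293.6666564941406, 243.3333282470703), 18.135391235351562)
26.2 [0.4707 0.2245 0.2882] [ 0.8802 -0.3117 -0.2104]
```

The phone's image matches the predicted seated pose, and the pad and tape haven't moved.

```bash
python3 -c "
from rig import arm
print(arm.sign_off())"
```

```text
the job is handed in; nothing more can be done
None
```

The phone is upright in the middle of the stand with its screen out, released and handed in at about 26 s; along the way it slipped from the grip once and stood by itself in the tray, but it never touched the desk, and the tape and note pad did not move.

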